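Portion date bars on the tared scale and tip them into the organiser

TASK

With the empty tray standing on the kitchen scale, turn the scale's tare knob until its pointer is at the zero mark, then lay all the date bars from the wooden paddle on the tray for weighing. When they are all lying on the tray on the scale, carry it over to the blue organiser, whose cover you must flip up, and tip it so that the bars slide off its open edge into the organiser. Finish with every bar inside, the organiser's cover fully shut, the empty tray back level on the middle of the scale pan and the pointer still at zero; leave the plates and the mug where they are.

Things in the scene. Friction and masses are not known exactly. Their poses are not given: they have to be found in the camera images.
- scale: white kitchen scale, fixed to the counter, its base 270 (x) x 160 (y) x 40 mm high from x -180 to +90 mm; origin on the counter under the centre of its pan; the tare knob with its dial is on the deck at its -x end, axis 130 mm from the pan centre
- pan (a point): centre of the top of the scale's square steel pan, 160 x 160 mm, 55 mm above the counter; axes as the scale
- tare (a joint): angle of the black tare knob (rad), positive = turned clockwise as seen from above; 0 = pointer at the broad zero mark on the scale's -x side; it turns from -2.8 to 2.8 and stays where it is left. Within about 0.1 rad counts as zero
- tare_grip (a point): on the vertical axis of the tare knob, 75 mm above the counter, at the height to grip its bar; the bar is 44 mm long, 14 mm thick, 36 mm high, its top at 84 mm, and lies along this point's x axis; the pointer is a white line towards the point's -x
- tray: white melamine tray with a wooden handle, 220 g, starts empty on the pan; floor 160 (x) x 150 (y) x 5 mm, origin under the centre of the floor; rims 10 mm high above the floor and 5 mm thick on the +x, -x and +y sides, none on the -y side, which is the open lip; slippery, bars slide off when it is tipped 20 degrees or more
- tray_lip (a point): middle of the tray's open edge (tray frame 0, -75, 5 mm), axes as the tray; the bars slide off here towards -y
- tray_handle (a point): grip point on the tray's handle (tray frame 0, 107, 27 mm): an upright bar 18 mm wide in x, 70 mm long in y (from y 75 to 145 mm), from 4 to 44 mm above the tray's underside
- organiser: open blue plastic box with a hinged cover, fixed to the counter, 220 (x) x 190 (y) x 90 mm high, walls and floor 5 mm, origin under its centre
- cover (a joint): opening angle of the organiser's cover (rad): 0 shut, 1.57 upright, 1.85 at most; it stays where it is left
- cover_hinge (a point): middle of the cover's hinge line, on the organiser's +x rim, 90 mm above the counter; the hinge line runs along the organiser's y; this point turns with the cover
- cover_fin (a point): grip point on the cover's upright fin, 200 mm from the hinge line towards the free edge and 34 mm above the cover's underside (turns with the cover); the fin is 12 mm thick along y, 40 mm long along x, 44 mm high above the 6 mm cover, and stands at the cover's free edge
- paddle: wooden serving paddle, fixed, board 220 x 220 x 12 mm with a handle on its +y side, origin under the centre of the board
- bar1: chunky brown date-and-nut bar, 60 x 32 x 28 mm, about 50 g, origin at its centre, x along its length, z through its 28 mm height; starts lying flat on the paddle (may be absent)
- bar2: chunky brown date-and-nut bar, 60 x 32 x 28 mm, about 50 g, origin at its centre, x along its length, z through its 28 mm height; starts lying flat on the paddle (may be absent)
- bar3: chunky brown date-and-nut bar, 60 x 32 x 28 mm, about 50 g, origin at its centre, x along its length, z through its 28 mm height; starts lying flat on the paddle (may be absent)
- bar4: chunky brown date-and-nut bar, 60 x 32 x 28 mm, about 50 g, origin at its centre, x along its length, z through its 28 mm height; starts lying flat on the paddle (may be absent)
- plate1: lower of two stacked white plates, each 170 mm across and 20 mm high, origin under its centre; to be left alone
- plate2: upper of the two stacked plates; to be left alone
- mug: white mug, 80 mm across, 90 mm high, origin under its centre; to be left alone
Mind the look-alikes: they are no part of the job. What is shaped like the bar1 but turquoise is not meant.

How it is judged:
By the outcome, as a careful person would: the job done as asked, in the order asked, and still so for the second after the job is handed in, with the robot touching nothing.
Of bar1, bar2, bar3, bar4 only 2 to 4 are there at a start; the rules pass over those that are not, and their reading is None.
At some moment in a run one of bar1, bar2, bar3, bar4 may be knocked a few centimetres aside while the robot is not near it.
It also fails if it takes over 210 s, if anything falls off the work surface, if the arm or the gripper's body presses on something with over 40 N, if the wrist force passes 120 N, or if a joint passes its speed limit or range.

ROBOT

A 6-joint arm with a two-finger parallel gripper is mounted at the origin on the work surface. World frame = base frame: x ahead of the robot, y to its left, z up, the work surface at z = 0. Lengths are in m, angles in rad, forces in N, time in s.
With the tool pointing down it reaches from about 0.3 to 0.875 m from the base axis. Payload 6.4 kg.
Tool frame: the origin (TCP) lies midway between the tips of the shut fingers; the grasp point (between the pads) lies 19 mm behind it; z points along the fingers, y is the line along which they close (so a half turn about z gives the same grasp; the last joint's range is limited). The gripper opens to 85 mm and grips with 20 to 120 N. Pads are 22 mm wide; open, the fingers measure 114 mm over their backs; the gripper's body (76 mm by 85 mm) begins 54 mm behind the grasp point. The pads swing forward as they close: fully open they stand 13 mm farther back than shut.
Start: joints at [-1.504, 0.181, 1.607, -0, 1.354, -0.206], TCP at [0.155, -0.554, 0.231] pointing down, gripper open.
Joint ranges: [-2.99, 2.99], [-0.89, 2.07], [0.3, 2.58], [-1.14, 4.28], [0, 2.63], [-3.12, 3.12]. Speed limits (rad/s): [2.57, 2.57, 3.01, 3.14, 3.14, 3.14].

INTERFACE

Orientations are given as a unit quaternion [w, x, y, z].
In Python, from bench import get_obs, camera, hand_in gives the robot as it stands.
- The arm moves only by the tool carry_out, never from a script. Its argument "plan" is a list that holds one entry, the list of rows, each a list of 7 numbers: the shift along the world's x, y, z in m, then the turn, a rotation vector about the world's x, y, z in rad, then the opening, from 0 (shut) to 1 (fully open). In form: [[[x, y, z, rx, ry, rz, hand], ...]]. A call has exactly 5 rows; each row is the pose to reach, as a shift and turn from the pose commanded when the call began; what a row does not reach only later rows make up. A row lasts 1/12 s, in which the tool goes at most 41.7 mm and 7.16 degrees, less where a joint would pass 70% of its speed; a pose out of reach is approached as far as the arm can. A call with a gripper value outside its range is refused whole. The fingers move at their own pace and stop on an object; the grip force is fixed at half the most. Time passes only in rows, so rows that repeat a pose let the fingers close, or fill a call up. It gives the time, the measured TCP pose, the force, the opening and the grip force at its end, in the units of the state.
- get_obs(): the state, without advancing time (a new reading comes with each control period).
- camera(name): name is "side" or "top"; returns a dict with "pixels" (400x640x3 uint8, red, green, blue), "z_map" (400x640 float32, m along the optical axis (not along the pixel's ray), 0 where there is no reading), "camera_matrix" (3x3 intrinsics, pixels), "cam_to_world" (4x4, takes a point from camera to world coordinates). Camera axes: x right, y up, looking along -z (the intrinsics and any distortion apply to the point x, -y, -z); pixel columns grow to the right and rows downward; lengths in m; the calibration is good to about 2 mm. A picture is of the moment at which its call begins.
- hand_in(): hands the job in; it is judged then, once.
The state is a dict: "time_s": time; "q": joint angles; "dq": joint speeds; "joint_efforts": joint torques, N m; "eef_pos": TCP position; "eef_rot": TCP orientation; "wrist_force": force on the tool from outside, world axes, zero at the start; "torque": the same for the moment, N m; "opening": opening from 0.0 (shut) to 1.0 (fully open); "grasp_force": force on a finger pad.
Only numpy, scipy, OpenCV 4.12 (cv2) and the standard library are available. Lean on these libraries where they do the work, as an engineer would, in place of code of your own. Each camera call takes 0.05 s, during which the arm holds its last target. There are 200 camera calls.

## Working session

There is one attempt and no reset: what is moved stays moved. The work goes in short steps, Python scripts to look and compute and a tool call to move; the robot and the scene stay as the last step left them, time stands still between calls to the robot, and variables do not carry over. Pictures are saved under pics/ and viewed, at most 14 in all, crops included, and the job is handed in when it is done.

Besides the shell and the picture viewer there is one more tool, called after "Call:" as name(argument=value, ...), one argument or row to a line, values as JSON. carry_out: Moves the arm, as the interface text tells. Its arguments: {"type":"object","properties":{"plan":{"type":"array","items":{"type":"array","items":{"type":"array","items":{"type":"number"}}}}},"required":["plan"]}

```bash
mkdir -p pics; ls; cat > h.py <<'E'
import numpy as np, cv2
from bench import get_obs, camera
def pts(c):
    z=c["z_map"].astype(float);K=c["camera_matrix"];h,w=z.shape
    u,v=np.meshgrid(np.arange(w),np.arange(h))
    P=np.stack([(u-K[0,2])/K[0,0]*z,-(v-K[1,2])/K[1,1]*z,-z],-1)
    T=c["cam_to_world"];W=P@T[:3,:3].T+T[:3,3];W[z==0]=np.nan
    return W
def save(c,n,crop=None,s=1):
    im=c["pixels"][:,:,::-1]
    if crop: a,b,x,y=crop; im=im[a:b,x:y]
    im=cv2.resize(im,None,fx=s,fy=s,interpolation=cv2.INTER_CUBIC);cv2.imwrite("pics/"+n+".png",im)
def look(n):
    c=camera(n);np.savez("%s.npz"%n,**c);return c
def st():
    o=get_obs();print({k:np.round(v,4).tolist() for k,v in o.items() if k in("time_s","eef_pos","eef_rot","opening","grasp_force","wrist_force","q")})
E
python3 - <<'E'
from h import *
for n in("top","side"):
    c=look(n);save(c,n+"0",s=1.25);print(c["camera_matrix"].round(1).tolist(),c["cam_to_world"].round(3).tolist(),[k for k in c])
st()
E
```

```text
pics
[[427.4, 0.0, 324.2], [0.0, 427.4, 199.1], [0.0, 0.0, 1.0]] [[-0.015, 0.997, -0.072, 0.422], [-1.0, -0.016, -0.013, 0.007], [-0.014, 0.071, 0.997, 1.395], [0.0, 0.0, 0.0, 1.0]] ['pixels', 'z_map', 'camera_matrix', 'cam_to_world']
[[500.8, 0.0, 318.1], [0.0, 500.8, 200.6], [0.0, 0.0, 1.0]] [[-0.926, 0.207, -0.316, 0.052], [-0.377, -0.553, 0.743, 1.167], [-0.021, 0.807, 0.59, 1.027], [0.0, 0.0, 0.0, 1.0]] ['pixels', 'z_map', 'camera_matrix', 'cam_to_world']
{'time_s': 0.1, 'q': [-1.5043, 0.1815, 1.6079, -0.0, 1.3538, -0.2063], 'eef_pos': [0.1549, -0.5532, 0.2305], 'eef_rot': [-0.0008, 0.9907, 0.136, 0.0], 'wrist_force': [-0.8659, 0.8712, -0.659], 'grasp_force': 0.0, 'opening': 1.0031}
```

View pics/top0.png

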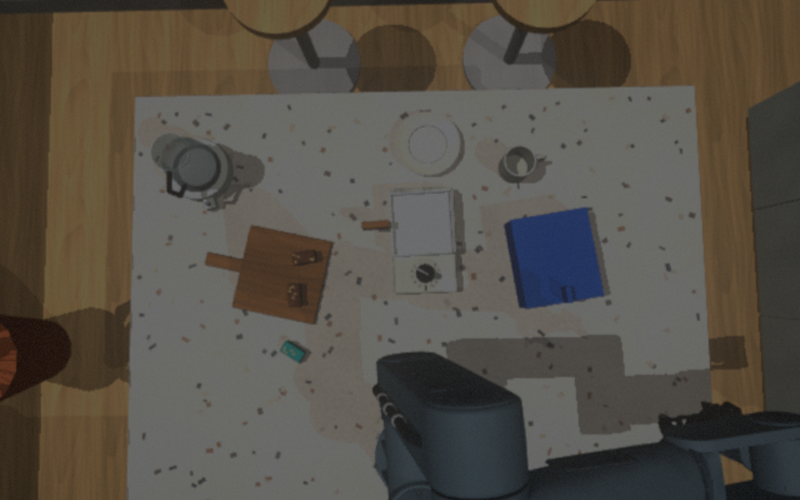

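View pics/side0.png

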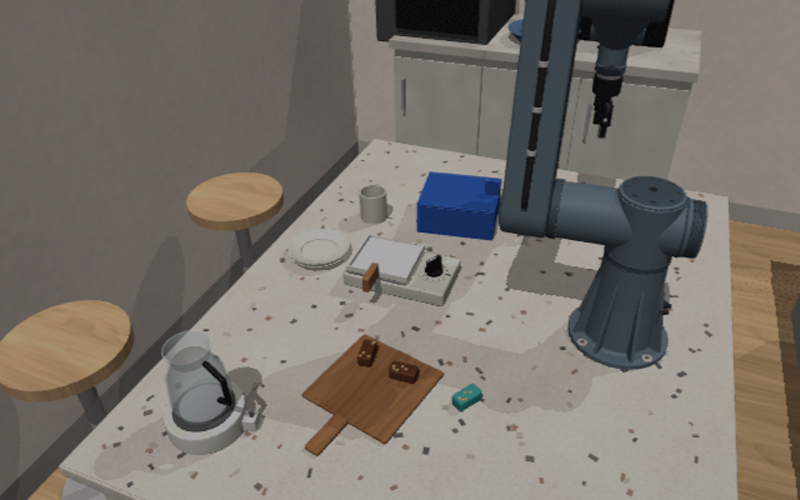

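The top view (1.25x) shows two brown bars on the paddle at (305,258) and (294,295), and the turquoise decoy at (292,351). The scale is centred near (424,240) with its knob at (425,273), and the tray handle is at (376,225). The organiser is at (557,258) with its fin at (569,293). Next I measure these.

```bash
cat >> h.py <<'E'
def rect(W,m,name,hmin=0,big=True):
    m=m.astype(np.uint8)
    n,l,s,_=cv2.connectedComponentsWithStats(m)
    out=[]
    for i in range(1,n):
        if s[i,4]<40: continue
        p=W[l==i];p=p[~np.isnan(p[:,0])]
        if len(p)<30: continue
        (c,wh,a)=cv2.minAreaRect((p[:,:2]*1000).astype(np.float32))
        if wh[0]<wh[1]: wh=wh[::-1];a+=90
        a=(a+90)%180-90
        out.append((c,wh,a,np.median(p[:,2])))
        print(name,s[i,4],"c",np.round(c,1),"size",np.round(wh,1),"long-axis deg %.1f z %.4f zmax %.4f"%(a,np.median(p[:,2]),np.percentile(p[:,2],98)))
    return out
E
python3 - <<'E'
from h import *
for n in("top",):
    c=dict(np.load(n+".npz"));W=pts(c);hsv=cv2.cvtColor(c["pixels"],cv2.COLOR_RGB2HSV)
    H,S,V=[hsv[...,i].astype(int) for i in range(3)];Z=W[...,2]
    x,y=W[...,0],W[...,1]
    roi=(x>0.2)&(x<0.95)&(y<0.75)&(y>-0.55)
    print("counter z",np.nanmedian(Z[roi&(Z<0.02)]))
    blue=(H>100)&(H<130)&(S>150)&roi
    rect(W,blue&(abs(Z-0.093)<0.012),"cover")
    rect(W,blue&(Z>0.115),"fin")
    sc=roi&(y>-0.15)&(y<0.1)&(x>.25)&(x<.68)
    rect(W,sc&(abs(Z-0.04)<0.006)&(S<80),"deck")
    rect(W,sc&(Z>0.05)&(Z<0.078)&(S<80)&(V>90),"tray")
    rect(W,sc&(Z>0.055)&(V<70)&(S<90),"knob")
    rect(W,(H<25)&(S>110)&roi&(Z>0.07)&(y<0.2),"handle")
    rect(W,(Z>0.028)&(Z<0.06)&roi&(y>0.15)&(y<.5)&(S>90),"bars")
    rect(W,(Z>0.006)&(Z<0.02)&roi&(H<25)&(S>100)&(y>.1),"paddle")
    save(c,"z0",(140,260,270,520),3.2)
E
```

```text
counter z 3.773162581310885e-05
cover 3940 c [ 489.2 -342.9] size [212.6 187.5] long-axis deg 8.7 z 0.0965 zmax 0.1019
fin 42 c [ 402.6 -356.9] size [32.9 11.1] long-axis deg 5.8 z 0.1399 zmax 0.1447
deck 67 c [673.1 -41.9] size [109.4   7.3] long-axis deg -87.7 z 0.0383 zmax 0.0446
deck 1289 c [454.7 -25.4] size [159.4  98.7] long-axis deg -86.4 z 0.0398 zmax 0.0452
tray 2488 c [584.8 -20.7] size [164.9 162.4] long-axis deg 2.8 z 0.0600 zmax 0.0715
knob 57 c [454.9 -24.2] size [41.1 15.8] long-axis deg 62.3 z 0.0836 zmax 0.0900
knob 5877 c [273.7 -19.4] size [201.4  47.3] long-axis deg -90.0 z 0.7500 zmax 0.8036
handle 78 c [577.7  96.2] size [61.4 12.6] long-axis deg -88.9 z 0.0979 zmax 0.1025
bars 157 c [502.4 284.3] size [57.9 32.3] long-axis deg -80.5 z 0.0394 zmax 0.0449
bars 160 c [406.8 309.8] size [58.4 28.6] long-axis deg 1.9 z 0.0388 zmax 0.0443
paddle 3985 c [472.  392.6] size [310.5 215. ] long-axis deg 77.5 z 0.0117 zmax 0.0176
```

View pics/z0.png

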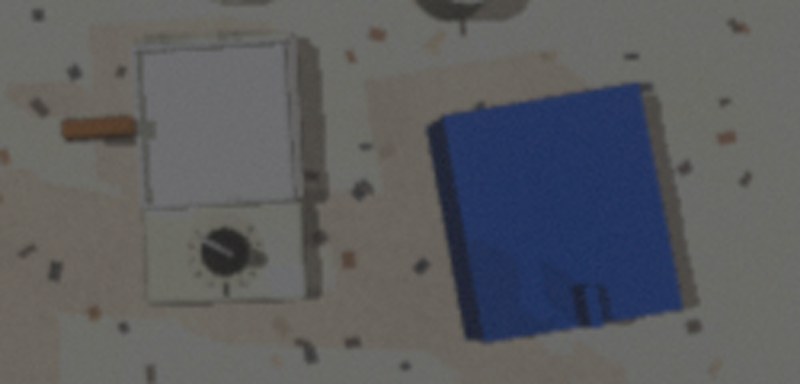

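The knob's bar lies along 62° in the world frame, with the white pointer on its +y end (crop (203,243), zero mark at (226,290)). That makes tare about +2.1 rad, so the knob needs roughly 121° counter-clockwise. I'll move above it now.

Call:
carry_out(
  plan=[
    [[0.02,0.035,-0.004,0,0,0.054,0.4],[0.04,0.071,-0.008,0,0,0.108,0.4],[0.06,0.106,-0.012,0,0,0.162,0.4],[0.08,0.142,-0.016,0,0,0.216,0.4],[0.1,0.177,-0.02,0,0,0.27,0.4]],
  ],
)

```text
time_s: 0.52
eef_pos: [0.2553, -0.3747, 0.2106]
eef_rot: [-0.0, 0.963, 0.269, 0.0]
wrist_force: [0.5, 0.7, -0.3]
opening: 0.401
grasp_force: 0.0
```

Call:
carry_out(
  plan=[
    [[0.02,0.035,-0.004,0,0,0.054,0.4],[0.04,0.071,-0.008,0,0,0.108,0.4],[0.06,0.106,-0.012,0,0,0.162,0.4],[0.08,0.142,-0.016,0,0,0.216,0.4],[0.1,0.177,-0.02,0,0,0.27,0.4]],
  ],
)

```text
time_s: 0.93
eef_pos: [0.3553, -0.1977, 0.191]
eef_rot: [0.0, 0.918, 0.396, 0.0]
wrist_force: [0.9, -0.8, -0.9]
opening: 0.398
grasp_force: 0.0
```

Call:
carry_out(
  plan=[
    [[0.02,0.035,-0.004,0,0,0.054,0.4],[0.04,0.071,-0.008,0,0,0.108,0.4],[0.06,0.106,-0.012,0,0,0.162,0.4],[0.08,0.142,-0.016,0,0,0.216,0.4],[0.1,0.176,-0.02,0,0,0.27,0.4]],
  ],
)

```text
time_s: 1.35
eef_pos: [0.4553, -0.0214, 0.171]
eef_rot: [0.0, 0.856, 0.517, 0.0]
wrist_force: [0.9, -1.2, 0.7]
opening: 0.399
grasp_force: 0.0
```

```bash
python3 - <<'E'
from h import *
st()
c=look("side");W=pts(c);hsv=cv2.cvtColor(c["pixels"],cv2.COLOR_RGB2HSV);H,S,V=[hsv[...,i].astype(int) for i in range(3)]
Z=W[...,2];x,y=W[...,0],W[...,1]
m=(x>.41)&(x<.5)&(y>-.08)&(y<.03)
rect(W,m&(V<70)&(Z>.05)&(Z<.1),"knob")
rect(W,m&(V<70)&(Z>.078)&(Z<.092),"knobtop")
rect(W,(H<25)&(S>90)&(Z>.085)&(Z<.11)&(y>0)&(y<.2)&(x>.5),"handle")
c=dict(np.load("top.npz"));W=pts(c)
# scale edges: fit lines to deck outer boundaries
m=(abs(W[...,2]-.04)<.004)&(W[...,0]>.4)&(W[...,0]<.5)&(W[...,1]>-.15)&(W[...,1]<.1)
p=W[m];
for sgn in(1,-1):
    xs=[];ys=[]
    for a in np.arange(.41,.495,.008):
        q=p[(p[:,0]>=a)&(p[:,0]<a+.008)]
        if len(q): xs.append(a+.004);ys.append((q[:,1]*sgn).max()*sgn)
    f=np.polyfit(xs,ys,1);print("edge",np.degrees(np.arctan(f[0])),np.polyval(f,.455))
E
```

```text
{'time_s': 1.35, 'q': [-0.3084, -0.025, 1.9564, 0.0, 1.2101, 0.1766], 'eef_pos': [0.4553, -0.0214, 0.171], 'eef_rot': [0.0, 0.8562, 0.5166, 0.0], 'wrist_force': [0.9163, -1.2166, 0.6957], 'grasp_force': 0.0, 'opening': 0.3986}
knob 138 c [456.6 -16. ] size [41.7 31.8] long-axis deg 48.4 z 0.0661 zmax 0.0866
handle 112 c [579.  101.2] size [67.9 18.7] long-axis deg -86.9 z 0.0982 zmax 0.1034
edge 2.083630197123311 0.05229741704462473
edge 1.4834316811247164 -0.10224579308921497
```

Call:
carry_out(
  plan=[
    [[0,-0.003,-0.025,0,0,0,0.4],[0,-0.003,-0.055,0,0,0,0.4],[0,-0.003,-0.085,0,0,0,0.4],[0,-0.003,-0.105,0,0,0,0.4],[0,-0.003,-0.115,0,0,0,0.4]],
  ],
)

```text
time_s: 1.82
eef_pos: [0.4525, -0.0259, 0.0533]
eef_rot: [-0.002, 0.857, 0.515, -0.002]
wrist_force: [-0.1, 0.5, 0.0]
opening: 0.4
grasp_force: 0.0
```

Call:
carry_out(
  plan=[
    [[0,0,0,0,0,0,0.1],[0,0,0,0,0,0,0.0],[0,0,0,0,0,0,0.0],[0,0,0,0,0,0,0.0],[0,0,0,0,0,0,0.0]],
  ],
)

```text
time_s: 2.23
eef_pos: [0.4569, -0.0279, 0.0566]
eef_rot: [0.002, 0.857, 0.515, 0.002]
wrist_force: [10.6, -4.1, -24.2]
opening: 0.153
grasp_force: 61.5
```

Call:
carry_out(
  plan=[
    [[0,0,0,0,0,0.12,0],[0,0,0,0,0,0.24,0],[0,0,0,0,0,0.36,0],[0,0,0,0,0,0.48,0],[0,0,0,0,0,0.6,0]],
  ],
)

```text
time_s: 2.65
eef_pos: [0.4597, -0.0285, 0.0568]
eef_rot: [0.005, 0.665, 0.747, 0.003]
wrist_force: [24.9, -5.4, -39.4]
opening: 0.15
grasp_force: 59.6
```

Call:
carry_out(
  plan=[
    [[0,0,0,0,0,0.12,0],[0,0,0,0,0,0.24,0],[0,0,0,0,0,0.36,0],[0,0,0,0,0,0.48,0],[0,0,0,0,0,0.6,0]],
  ],
)

```text
time_s: 3.07
eef_pos: [0.4624, -0.0275, 0.0569]
eef_rot: [0.008, 0.415, 0.91, 0.003]
wrist_force: [37.9, 5.0, -50.7]
opening: 0.149
grasp_force: 58.5
```

Call:
carry_out(
  plan=[
    [[0,0,0,0,0,0.12,0],[0,0,0,0,0,0.24,0],[0,0,0,0,0,0.36,0],[0,0,0,0,0,0.48,0],[0,0,0,0,0,0.6,0]],
  ],
)

```text
time_s: 3.48
eef_pos: [0.4639, -0.0253, 0.057]
eef_rot: [0.01, 0.128, 0.992, 0.003]
wrist_force: [44.9, 17.5, -54.6]
opening: 0.15
grasp_force: 58.6
```

Call:
carry_out(
  plan=[
    [[0,0,0,0,0,0.1,0],[0,0,0,0,0,0.2,0],[0,0,0,0,0,0.298,0],[0,0,0,0,0,0.298,0],[0,0,0,0,0,0.298,0]],
  ],
)

```text
time_s: 3.9
eef_pos: [0.4641, -0.0238, 0.0571]
eef_rot: [0.011, -0.018, 1.0, 0.002]
wrist_force: [47.3, 22.5, -52.7]
opening: 0.15
grasp_force: 58.9
```

Call:
carry_out(
  plan=[
    [[0,0,0,0,0,0,0.4],[0,0,0,0,0,0,0.4],[0,0,0,0,0,0,0.4],[0,0,0.02,0,0,0,0.4],[0,0,0.06,0,0,0,0.4]],
  ],
)

```text
time_s: 4.32
eef_pos: [0.4515, -0.0261, 0.114]
eef_rot: [-0.004, -0.019, 1.0, 0.001]
wrist_force: [0.0, 0.1, -0.0]
opening: 0.397
grasp_force: 0.0
```

Call:
carry_out(
  plan=[
    [[0,0.03,0.025,0,0,-0.04,0.6],[0,0.07,0.05,0,0,-0.08,0.6],[0,0.11,0.06,0,0,-0.12,0.6],[0,0.15,0.06,0,0,-0.14,0.6],[0,0.19,0.06,0,0,-0.16,0.6]],
  ],
)

```text
time_s: 4.73
eef_pos: [0.4561, 0.1632, 0.1793]
eef_rot: [0.003, 0.062, 0.998, 0.0]
wrist_force: [0.6, 0.1, 0.0]
opening: 0.597
grasp_force: 0.0
```

```bash
python3 - <<'E'
from h import *
st()
c=look("top");W=pts(c);hsv=cv2.cvtColor(c["pixels"],cv2.COLOR_RGB2HSV);H,S,V=[hsv[...,i].astype(int) for i in range(3)]
Z=W[...,2];x,y=W[...,0],W[...,1]
m=(x>.41)&(x<.5)&(y>-.08)&(y<.03)
rect(W,m&(V<70)&(S<90)&(Z>.07)&(Z<.1),"knob")
rect(W,(Z>0.028)&(Z<0.06)&(x<.6)&(x>.25)&(y>0.15)&(y<.5)&(S>90),"bars")
save(c,"k1",(140,260,170,420),3.2)
E
```

```text
{'time_s': 4.7333, 'q': [0.0982, 0.0278, 1.8852, -0.0004, 1.2233, -1.3489], 'eef_pos': [0.4561, 0.1632, 0.1793], 'eef_rot': [0.0027, 0.0617, 0.9981, 0.0003], 'wrist_force': [0.5552, 0.0901, 0.0079], 'grasp_force': 0.0, 'opening': 0.5972}
knob 65 c [456.1 -24.2] size [40.  12.5] long-axis deg -1.0 z 0.0835 zmax 0.0886
```

View pics/k1.png

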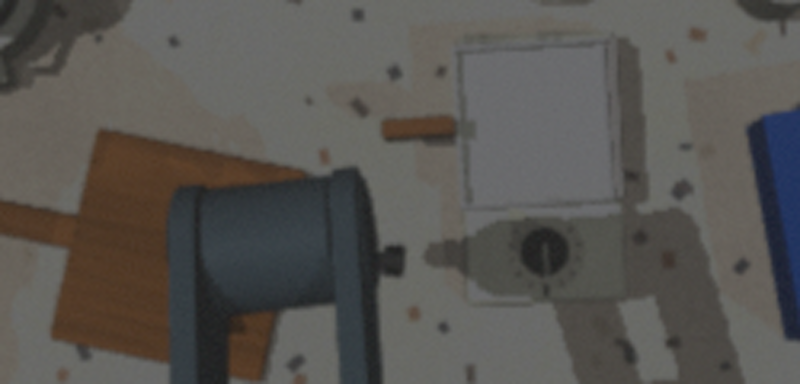

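The pointer at (545,270) now aims at the zero mark (545,291). I'll check the bars in the side view while the arm blocks the top camera.

```bash
python3 - <<'E'
from h import *
c=look("side");W=pts(c);hsv=cv2.cvtColor(c["pixels"],cv2.COLOR_RGB2HSV);H,S,V=[hsv[...,i].astype(int) for i in range(3)]
Z=W[...,2];x,y=W[...,0],W[...,1]
rect(W,(Z>0.035)&(Z<0.046)&(x<.6)&(x>.25)&(y>0.15)&(y<.5),"bars")
rect(W,(abs(Z-.012)<.005)&(H<25)&(S>100)&(x<.65)&(x>.25)&(y>0.15)&(y<.5),"paddle")
E
```

```text
bars 184 c [505.7 285.3] size [62.7 32.4] long-axis deg -79.5 z 0.0398 zmax 0.0447
bars 208 c [408.9 311.3] size [60.4 35.5] long-axis deg 0.8 z 0.0403 zmax 0.0442
paddle 4651 c [468.9 372.8] size [267.  220.9] long-axis deg 77.6 z 0.0124 zmax 0.0163
```

Call:
carry_out(
  plan=[
    [[0.005,0.012,0,0,0,-0.12,0.6],[0.01,0.024,-0.005,0,0,-0.24,0.6],[0.015,0.036,-0.01,0,0,-0.36,0.6],[0.02,0.048,-0.015,0,0,-0.48,0.6],[0.025,0.06,-0.02,0,0,-0.6,0.6]],
  ],
)

```text
time_s: 5.25
eef_pos: [0.4806, 0.2215, 0.157]
eef_rot: [0.001, 0.356, 0.935, 0.0]
wrist_force: [-0.9, -0.8, -0.3]
opening: 0.603
grasp_force: 0.0
```

Call:
carry_out(
  plan=[
    [[0.005,0.012,0,0,0,-0.12,0.65],[0.01,0.024,-0.01,0,0,-0.24,0.65],[0.015,0.036,-0.02,0,0,-0.36,0.65],[0.02,0.048,-0.03,0,0,-0.48,0.65],[0.024,0.062,-0.04,0,0,-0.6,0.65]],
  ],
)

```text
time_s: 5.67
eef_pos: [0.505, 0.2832, 0.1168]
eef_rot: [0.001, 0.616, 0.788, 0.0]
wrist_force: [-1.2, 0.0, -0.3]
opening: 0.65
grasp_force: 0.0
```

Call:
carry_out(
  plan=[
    [[0,0,0,0,0,-0.07,0.65],[0,0,-0.015,0,0,-0.074,0.65],[0,0,-0.03,0,0,-0.074,0.65],[0,0,-0.04,0,0,-0.074,0.65],[0,0,-0.045,0,0,-0.074,0.65]],
  ],
)

```text
time_s: 6.08
eef_pos: [0.5035, 0.2828, 0.0703]
eef_rot: [-0.0, 0.643, 0.766, -0.001]
wrist_force: [0.3, -0.1, -0.3]
opening: 0.654
grasp_force: 0.0
```

```bash
python3 - <<'E'
from h import *
st()
c=look("side");W=pts(c);Z=W[...,2];x,y=W[...,0],W[...,1]
rect(W,(Z>0.035)&(Z<0.046)&(x<.6)&(x>.25)&(y>0.15)&(y<.5),"bars")
save(c,"s2",(200,360,200,420),3)
E
```

```text
{'time_s': 6.0833, 'q': [0.3064, 0.3808, 1.7128, -0.0004, 1.0498, 0.1315], 'eef_pos': [0.5035, 0.2828, 0.0703], 'eef_rot': [-0.0004, 0.6425, 0.7663, -0.0009], 'wrist_force': [0.3183, -0.0972, -0.33], 'grasp_force': 0.0, 'opening': 0.6536}
bars 179 c [504.9 287.8] size [60.3 32.5] long-axis deg -82.7 z 0.0398 zmax 0.0453
bars 203 c [409.9 311.4] size [59.8 34.2] long-axis deg 4.0 z 0.0398 zmax 0.0438
```

View pics/s2.png

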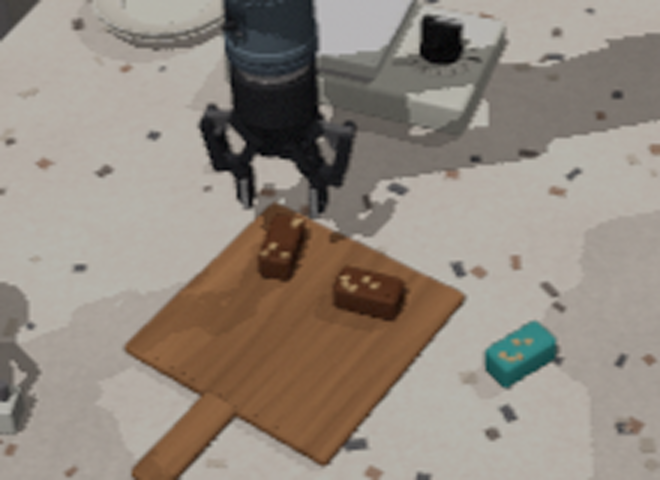

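The fingers at crop (245,190) and (320,195) straddle bar A at (283,240). I'll descend and grip it.

Call:
carry_out(
  plan=[
    [[0,0.002,-0.02,0,0,0,0.65],[0,0.002,-0.035,0,0,0,0.65],[0,0.002,-0.047,0,0,0,0.65],[0,0.002,-0.054,0,0,0,0.65],[0,0.002,-0.057,0,0,0,0.65]],
  ],
)

```text
time_s: 6.55
eef_pos: [0.5036, 0.2855, 0.0135]
eef_rot: [-0.0, 0.642, 0.766, -0.001]
wrist_force: [0.3, -0.2, 0.1]
opening: 0.651
grasp_force: 0.0
```

Call:
carry_out(
  plan=[
    [[0,0,0,0,0,0,0.3],[0,0,0,0,0,0,0.2],[0,0,0,0,0,0,0.2],[0,0,0,0,0,0,0.2],[0,0,0,0,0,0,0.2]],
  ],
)

```text
time_s: 6.97
eef_pos: [0.5046, 0.2862, 0.0152]
eef_rot: [0.0, 0.642, 0.767, 0.001]
wrist_force: [0.0, -0.3, 3.7]
opening: 0.362
grasp_force: 59.7
```

Call:
carry_out(
  plan=[
    [[0,0,0.015,0,0,0,0.2],[0,0,0.04,0,0,0,0.2],[0,0,0.07,0,0,0,0.2],[0,0,0.1,0,0,0,0.2],[0,0,0.12,0,0,0,0.2]],
  ],
)

```text
time_s: 7.38
eef_pos: [0.5049, 0.2863, 0.1374]
eef_rot: [0.001, 0.642, 0.767, 0.001]
wrist_force: [0.6, 0.2, -1.2]
opening: 0.367
grasp_force: 59.5
```

Call:
carry_out(
  plan=[
    [[0.012,-0.03,0.01,0,0,-0.014,0.2],[0.024,-0.06,0.02,0,0,-0.028,0.2],[0.036,-0.09,0.02,0,0,-0.042,0.2],[0.048,-0.12,0.02,0,0,-0.056,0.2],[0.06,-0.152,0.02,0,0,-0.067,0.2]],
  ],
)

```text
time_s: 7.8
eef_pos: [0.5643, 0.1329, 0.1549]
eef_rot: [0.0, 0.668, 0.745, 0.0]
wrist_force: [0.2, -0.5, -0.2]
opening: 0.366
grasp_force: 59.5
```

Call:
carry_out(
  plan=[
    [[0.012,-0.03,0,0,0,-0.014,0.2],[0.024,-0.06,0,0,0,-0.028,0.2],[0.036,-0.09,0,0,0,-0.042,0.2],[0.048,-0.12,0,0,0,-0.056,0.2],[0.0585,-0.1515,0,0,0,-0.067,0.2]],
  ],
)

```text
time_s: 8.22
eef_pos: [0.6228, -0.0189, 0.1544]
eef_rot: [0.0, 0.692, 0.722, 0.0]
wrist_force: [-0.3, 0.4, -0.3]
opening: 0.359
grasp_force: 59.4
```

Call:
carry_out(
  plan=[
    [[0,0,-0.02,0,0,0,0.2],[0,0,-0.045,0,0,0,0.2],[0,0,-0.065,0,0,0,0.2],[0,0,-0.08,0,0,0,0.2],[0,0,-0.086,0,0,0,0.2]],
  ],
)

```text
time_s: 8.63
eef_pos: [0.6204, -0.0173, 0.0654]
eef_rot: [-0.002, 0.692, 0.722, -0.001]
wrist_force: [-1.2, 0.2, -0.4]
opening: 0.366
grasp_force: 59.4
```

Call:
carry_out(
  plan=[
    [[0,0,-0.002,0,0,0,0.2],[0,0,-0.003,0,0,0,0.2],[0,0,-0.003,0,0,0,0.2],[0,0,-0.003,0,0,0,0.2],[0,0,-0.003,0,0,0,0.2]],
  ],
)

```text
time_s: 9.05
eef_pos: [0.6233, -0.0176, 0.0665]
eef_rot: [0.001, 0.692, 0.722, 0.001]
wrist_force: [-0.3, -0.6, -1.1]
opening: 0.365
grasp_force: 59.4
```

Call:
carry_out(
  plan=[
    [[0,0,-0.002,0,0,0,0.2],[0,0,-0.003,0,0,0,0.3],[0,0,-0.003,0,0,0,0.55],[0,0,-0.003,0,0,0,0.55],[0,0,-0.003,0,0,0,0.55]],
  ],
)

```text
time_s: 9.47
eef_pos: [0.6224, -0.0176, 0.0622]
eef_rot: [-0.0, 0.692, 0.722, -0.0]
wrist_force: [1.1, 0.8, 0.2]
opening: 0.553
grasp_force: 0.0
```

Call:
carry_out(
  plan=[
    [[0,0,0.01,0,0,0,0.55],[0,0,0.03,0,0,0,0.55],[0,0,0.055,0,0,0,0.55],[0,0,0.08,0,0,0,0.6],[0,0,0.1,0,0,0,0.65]],
  ],
)

```text
time_s: 9.88
eef_pos: [0.623, -0.0177, 0.165]
eef_rot: [0.001, 0.692, 0.722, 0.001]
wrist_force: [0.5, -0.3, -0.0]
opening: 0.652
grasp_force: 0.0
```

Call:
carry_out(
  plan=[
    [[-0.014,0.022,0,0,0,0.104,0.65],[-0.028,0.044,0,0,0,0.208,0.65],[-0.042,0.066,0,0,0,0.312,0.65],[-0.056,0.088,0,0,0,0.416,0.65],[-0.07,0.11,0,0,0,0.52,0.65]],
  ],
)

```text
time_s: 10.3
eef_pos: [0.5518, 0.0933, 0.1631]
eef_rot: [0.0, 0.481, 0.877, 0.0]
wrist_force: [0.3, 0.8, 0.1]
opening: 0.648
grasp_force: 0.0
```

Call:
carry_out(
  plan=[
    [[-0.014,0.022,0,0,0,0.104,0.65],[-0.028,0.044,0,0,0,0.208,0.65],[-0.042,0.066,0,0,0,0.312,0.65],[-0.056,0.088,0,0,0,0.416,0.65],[-0.07,0.11,0,0,0,0.52,0.65]],
  ],
)

```text
time_s: 10.72
eef_pos: [0.4818, 0.2034, 0.1631]
eef_rot: [0.0, 0.24, 0.971, 0.0]
wrist_force: [0.4, 0.2, 0.6]
opening: 0.65
grasp_force: 0.0
```

Call:
carry_out(
  plan=[
    [[-0.014,0.022,-0.01,0,0,0.104,0.65],[-0.028,0.044,-0.03,0,0,0.208,0.65],[-0.042,0.066,-0.05,0,0,0.312,0.65],[-0.056,0.088,-0.07,0,0,0.416,0.65],[-0.072,0.109,-0.09,0,0,0.526,0.65]],
  ],
)

```text
time_s: 11.13
eef_pos: [0.4104, 0.3127, 0.0726]
eef_rot: [0.001, -0.021, 1.0, 0.0]
wrist_force: [0.9, 0.5, 0.6]
opening: 0.65
grasp_force: 0.0
```

```bash
cat > bars.py <<'E'
from h import *
def run(name="side",pic=None,crop=None,s=2):
    st()
    c=look(name);W=pts(c);Z=W[...,2];x,y=W[...,0],W[...,1]
    hsv=cv2.cvtColor(c["pixels"],cv2.COLOR_RGB2HSV);H,S,V=[hsv[...,i].astype(int) for i in range(3)]
    rect(W,(Z>0.034)&(Z<0.046)&(x<.6)&(x>.25)&(y>0.12)&(y<.5),"paddlebars")
    rect(W,(Z>0.08)&(Z<0.096)&(x<.7)&(x>.48)&(y>-.12)&(y<.055)&((H<25)|(H>165))&(S>70),"traybars")
    rect(W,(H<25)&(S>90)&(Z>.085)&(Z<.11)&(y>.05)&(y<.2)&(x>.5),"handle")
    if pic: save(c,pic,crop,s)
E
python3 -c "
from bars import *;run()"
```

```text
{'time_s': 11.1333, 'q': [0.4208, 0.2566, 1.8743, -0.0, 1.0086, -1.1922], 'eef_pos': [0.4104, 0.3127, 0.0726], 'eef_rot': [0.0009, -0.0211, 0.9998, 0.0004], 'wrist_force': [0.9055, 0.5423, 0.6013], 'grasp_force': 0.0, 'opening': 0.6502}
paddlebars 174 c [409.9 311.4] size [59.8 34.7] long-axis deg 5.6 z 0.0393 zmax 0.0440
traybars 65 c [627.3 -11.8] size [62.  23.5] long-axis deg -80.1 z 0.0881 zmax 0.0915
handle 113 c [578.3 101.5] size [67.1 19.1] long-axis deg -89.5 z 0.0980 zmax 0.1033
```

Call:
carry_out(
  plan=[
    [[0,0,-0.02,0,0,0,0.65],[0,0,-0.035,0,0,0,0.65],[0,0,-0.047,0,0,0,0.65],[0,0,-0.054,0,0,0,0.65],[0,0,-0.058,0,0,0,0.65]],
  ],
)

```text
time_s: 11.6
eef_pos: [0.4103, 0.3111, 0.0137]
eef_rot: [-0.0, -0.018, 1.0, -0.0]
wrist_force: [-0.2, -0.3, 0.6]
opening: 0.647
grasp_force: 0.0
```

Call:
carry_out(
  plan=[
    [[0,0,0,0,0,0,0.3],[0,0,0,0,0,0,0.2],[0,0,0,0,0,0,0.2],[0,0,0,0,0,0,0.2],[0,0,0,0,0,0,0.2]],
  ],
)

```text
time_s: 12.02
eef_pos: [0.4111, 0.3116, 0.0151]
eef_rot: [0.001, -0.019, 1.0, 0.0]
wrist_force: [1.0, -0.3, 2.4]
opening: 0.364
grasp_force: 59.6
```

Call:
carry_out(
  plan=[
    [[0,0,0.02,0,0,0,0.2],[0,0,0.05,0,0,0,0.2],[0,0,0.08,0,0,0,0.2],[0,0,0.11,0,0,0,0.2],[0,0,0.14,0,0,0,0.2]],
  ],
)

```text
time_s: 12.43
eef_pos: [0.4101, 0.3113, 0.1558]
eef_rot: [-0.0, -0.019, 1.0, -0.0]
wrist_force: [0.9, 0.0, -1.3]
opening: 0.361
grasp_force: 59.5
```

Call:
carry_out(
  plan=[
    [[0.009,-0.022,0,0,0,-0.105,0.2],[0.018,-0.044,0,0,0,-0.21,0.2],[0.027,-0.066,0,0,0,-0.315,0.2],[0.036,-0.088,0,0,0,-0.42,0.2],[0.047,-0.111,0,0,0,-0.524,0.2]],
  ],
)

```text
time_s: 12.85
eef_pos: [0.4574, 0.1996, 0.1546]
eef_rot: [0.0, 0.243, 0.97, 0.0]
wrist_force: [0.1, 1.3, -0.9]
opening: 0.36
grasp_force: 59.5
```

Call:
carry_out(
  plan=[
    [[0.009,-0.022,0,0,0,-0.105,0.2],[0.018,-0.044,0,0,0,-0.21,0.2],[0.027,-0.066,0,0,0,-0.315,0.2],[0.036,-0.088,0,0,0,-0.42,0.2],[0.047,-0.111,0,0,0,-0.524,0.2]],
  ],
)

```text
time_s: 13.27
eef_pos: [0.5044, 0.0884, 0.1544]
eef_rot: [-0.0, 0.486, 0.874, 0.0]
wrist_force: [0.1, -0.1, -0.9]
opening: 0.365
grasp_force: 59.5
```

Call:
carry_out(
  plan=[
    [[0.009,-0.022,0,0,0,-0.105,0.2],[0.018,-0.044,0,0,0,-0.21,0.2],[0.027,-0.066,0,0,0,-0.315,0.2],[0.036,-0.088,0,0,0,-0.42,0.2],[0.047,-0.11,0,0,0,-0.525,0.2]],
  ],
)

```text
time_s: 13.68
eef_pos: [0.5514, -0.0217, 0.1544]
eef_rot: [-0.0, 0.697, 0.718, -0.0]
wrist_force: [1.5, -0.6, -1.5]
opening: 0.361
grasp_force: 59.5
```

Call:
carry_out(
  plan=[
    [[0,0,-0.02,0,0,0,0.2],[0,0,-0.045,0,0,0,0.2],[0,0,-0.068,0,0,0,0.2],[0,0,-0.082,0,0,0,0.2],[0,0,-0.088,0,0,0,0.2]],
  ],
)

```text
time_s: 14.1
eef_pos: [0.5495, -0.0203, 0.0638]
eef_rot: [-0.002, 0.695, 0.719, -0.001]
wrist_force: [-0.2, 0.8, -0.5]
opening: 0.364
grasp_force: 59.5
```

Call:
carry_out(
  plan=[
    [[0,0,-0.002,0,0,0,0.2],[0,0,-0.003,0,0,0,0.2],[0,0,-0.004,0,0,0,0.3],[0,0,-0.004,0,0,0,0.55],[0,0,-0.004,0,0,0,0.55]],
  ],
)

```text
time_s: 14.52
eef_pos: [0.5523, -0.0207, 0.0634]
eef_rot: [0.001, 0.695, 0.719, 0.001]
wrist_force: [-0.0, -0.3, -0.5]
opening: 0.55
grasp_force: 0.0
```

Call:
carry_out(
  plan=[
    [[0,0,0,0,0,0,0.55],[0,0,0.02,0,0,0,0.55],[0,0,0.05,0,0,0,0.55],[0,0,0.085,0,0,0,0.5],[0,0,0.12,0,0,0,0.4]],
  ],
)

```text
time_s: 14.93
eef_pos: [0.5509, -0.0204, 0.1835]
eef_rot: [-0.0, 0.695, 0.719, -0.0]
wrist_force: [-0.0, -0.7, 0.2]
opening: 0.4
grasp_force: 0.0
```

Call:
carry_out(
  plan=[
    [[-0.02,-0.025,0.02,0,0,0,0.4],[-0.04,-0.05,0.03,0,0,0,0.4],[-0.06,-0.075,0.04,0,0,0,0.4],[-0.08,-0.1,0.05,0,0,0,0.4],[-0.1,-0.13,0.06,0,0,0,0.4]],
  ],
)

```text
time_s: 15.35
eef_pos: [0.4505, -0.1509, 0.2434]
eef_rot: [0.001, 0.694, 0.72, 0.0]
wrist_force: [1.2, -0.5, 1.1]
opening: 0.403
grasp_force: 0.0
```

```bash
python3 -c "
from bars import *
run('side');run('top','t3',(130,270,240,500),3)
c=dict(np.load('side.npz'));W=pts(c);hsv=cv2.cvtColor(c['pixels'],cv2.COLOR_RGB2HSV)
B=(abs(hsv[...,0].astype(int)-115)<15)&(hsv[...,1]>130);Z=W[...,2]
rect(W,B&(abs(Z-.096)<.006),'cover s');rect(W,B&(Z>.125),'fin s');rect(W,B&(Z>.105),'fin s')
"
```

```text
{'time_s': 15.35, 'q': [-0.5739, -0.0604, 1.8364, 0.0002, 1.3644, -0.6102], 'eef_pos': [0.4505, -0.1509, 0.2434], 'eef_rot': [0.0006, 0.6941, 0.7198, 0.0002], 'wrist_force': [1.1799, -0.4786, 1.1228], 'grasp_force': 0.0, 'opening': 0.4027}
traybars 116 c [620.8 -14.8] size [61.1 31.1] long-axis deg -87.1 z 0.0871 zmax 0.0922
traybars 115 c [551.6 -14.5] size [57.5 31.1] long-axis deg -84.2 z 0.0879 zmax 0.0919
handle 121 c [578. 102.] size [71.4 18.4] long-axis deg -87.3 z 0.0979 zmax 0.1037
{'time_s': 15.4, 'q': [-0.5833, -0.0631, 1.8347, -0.0042, 1.3658, -0.6156], 'eef_pos': [0.4488, -0.1566, 0.2454], 'eef_rot': [0.0024, 0.6953, 0.7187, -0.0016], 'wrist_force': [1.9018, -3.889, 1.4026], 'grasp_force': 0.0, 'opening': 0.4064}
traybars 147 c [620.9 -19.3] size [52.7 25.5] long-axis deg 89.6 z 0.0878 zmax 0.0929
traybars 136 c [549.8 -20.8] size [52.5 24.8] long-axis deg -88.1 z 0.0878 zmax 0.0932
handle 105 c [576.6  95.1] size [64.8 16.1] long-axis deg -86.3 z 0.0991 zmax 0.1044
cover s 1468 c [ 489.8 -337.1] size [217.8 194.7] long-axis deg 8.6 z 0.0966 zmax 0.1009
fin s 60 c [ 402.4 -350.4] size [36.5 21.6] long-axis deg -3.8 z 0.1368 zmax 0.1447
fin s 118 c [ 402.6 -350.9] size [40.3 22.8] long-axis deg 2.3 z 0.1255 zmax 0.1439
```

View pics/t3.png

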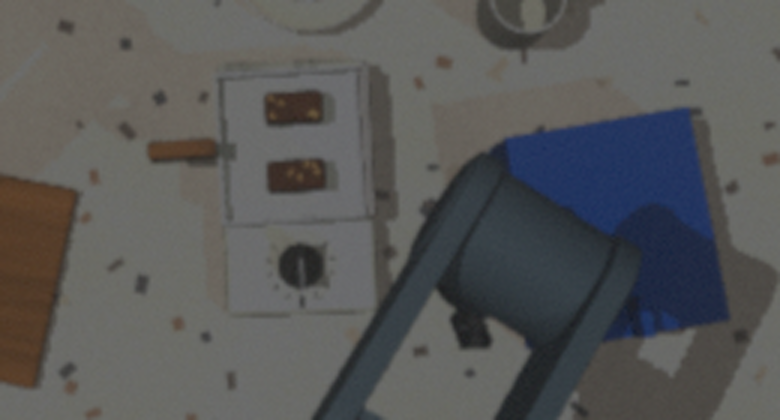

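The top picture shows both bars lying on the tray at (293,107) and (296,175), and the pointer at the zero mark (302,300). Next I go to the cover fin.

Call:
carry_out(
  plan=[
    [[-0.003,-0.014,0,0,0,-0.097,0.4],[-0.006,-0.028,0,0,0,-0.194,0.4],[-0.01,-0.042,0,0,0,-0.291,0.4],[-0.013,-0.056,0,0,0,-0.388,0.4],[-0.016,-0.069,0,0,0,-0.485,0.4]],
  ],
)

```text
time_s: 15.87
eef_pos: [0.4355, -0.2199, 0.2425]
eef_rot: [0.0, 0.848, 0.53, 0.0]
wrist_force: [0.7, 0.4, -0.3]
opening: 0.393
grasp_force: 0.0
```

Call:
carry_out(
  plan=[
    [[-0.003,-0.014,0,0,0,-0.097,0.4],[-0.006,-0.028,-0.005,0,0,-0.194,0.4],[-0.01,-0.042,-0.01,0,0,-0.291,0.4],[-0.013,-0.056,-0.015,0,0,-0.388,0.4],[-0.016,-0.069,-0.02,0,0,-0.485,0.4]],
  ],
)

```text
time_s: 16.28
eef_pos: [0.4196, -0.289, 0.2223]
eef_rot: [0.0, 0.951, 0.31, 0.0]
wrist_force: [-0.2, 0.1, -0.0]
opening: 0.4
grasp_force: 0.0
```

Call:
carry_out(
  plan=[
    [[-0.003,-0.014,-0.005,0,0,-0.097,0.4],[-0.006,-0.028,-0.01,0,0,-0.194,0.4],[-0.01,-0.042,-0.016,0,0,-0.291,0.4],[-0.013,-0.056,-0.024,0,0,-0.388,0.4],[-0.016,-0.068,-0.032,0,0,-0.486,0.4]],
  ],
)

```text
time_s: 16.7
eef_pos: [0.4037, -0.3573, 0.1903]
eef_rot: [0.0, 0.997, 0.073, 0.0]
wrist_force: [-0.3, 0.2, -0.2]
opening: 0.396
grasp_force: 0.0
```

Call:
carry_out(
  plan=[
    [[0,0,0,0,0,0,0.4],[0,0,0,0,0,0,0.4],[0,0,0,0,0,0,0.4],[0,0,0,0,0,0,0.4],[0,0,0,0,0,0,0.4]],
  ],
)

```text
time_s: 17.12
eef_pos: [0.404, -0.3561, 0.1909]
eef_rot: [0.0, 0.997, 0.076, 0.0]
wrist_force: [0.9, -0.3, -1.0]
opening: 0.403
grasp_force: 0.0
```

```bash
python3 -c "
from h import *
st();c=look('side');save(c,'s4',(100,220,300,460),4.5)"
```

```text
{'time_s': 17.1167, 'q': [-0.9431, 0.1392, 1.7397, 0.0002, 1.2617, 0.4756], 'eef_pos': [0.404, -0.3561, 0.1909], 'eef_rot': [0.0004, 0.9971, 0.076, 0.0003], 'wrist_force': [0.8515, -0.3009, -0.9893], 'grasp_force': 0.0, 'opening': 0.4031}
```

View pics/s4.png

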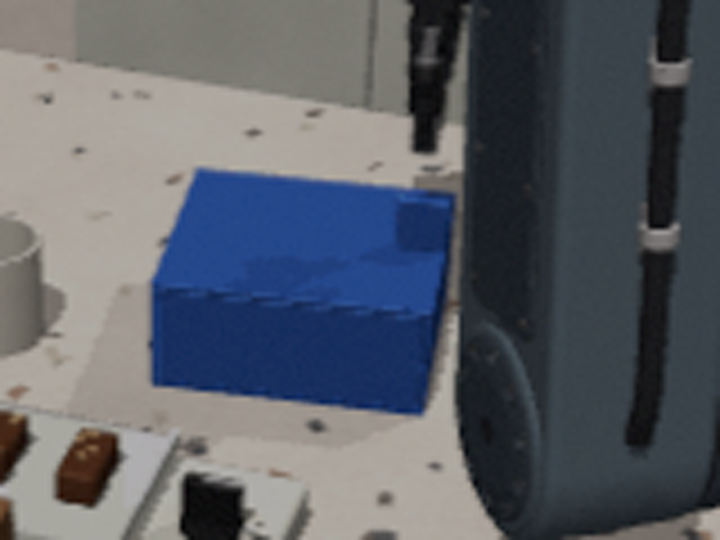

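The fingers at (425,150) are right above the fin (425,215). I'll grip it and work out the arc.

Call:
carry_out(
  plan=[
    [[0,0,-0.02,0,0,0,0.4],[0,0,-0.045,0,0,0,0.4],[0,0,-0.065,0,0,0,0.4],[0,0,-0.078,0,0,0,0.4],[0,0,-0.083,0,0,0,0.4]],
  ],
)

```text
time_s: 17.58
eef_pos: [0.4027, -0.355, 0.1052]
eef_rot: [-0.002, 0.997, 0.075, -0.001]
wrist_force: [-0.6, 0.9, -0.1]
opening: 0.398
grasp_force: 0.0
```

Call:
carry_out(
  plan=[
    [[0,0,0,0,0,0,0.3],[0,0,0,0,0,0,0.1],[0,0,0,0,0,0,0.0],[0,0,0,0,0,0,0.0],[0,0,0,0,0,0,0.0]],
  ],
)

```text
time_s: 18.0
eef_pos: [0.4038, -0.3563, 0.1082]
eef_rot: [0.0, 0.997, 0.075, 0.0]
wrist_force: [-1.3, 5.7, 3.5]
opening: 0.126
grasp_force: 59.5
```

```bash
python3 - <<'E'
from h import *
st();p=get_obs()["eef_pos"]
u=np.array([.9886,.1504]);H=np.array([.5988,-.3265])
s=(p[:2]-H)@u;z=p[2]+.019-.09;r=np.hypot(s,z);f0=np.arctan2(z,-s);print(s,z,r,np.degrees(f0))
P=lambda t:np.r_[u*(-r*np.cos(f0+t)),r*np.sin(f0+t)]
for k in range(4):
    a=P(np.radians(25*k));print([[*np.round(P(np.radians(25*k+5*j))-a,4).tolist(),0,0,0,0] for j in range(1,6)])
E
```

```text
{'time_s': 18.0, 'q': [-0.9439, 0.2463, 1.7993, 0.0005, 1.0956, 0.4764], 'eef_pos': [0.4038, -0.3563, 0.1082], 'eef_rot': [0.0001, 0.9972, 0.0751, 0.0003], 'wrist_force': [-1.2558, 5.7241, 3.5252], 'grasp_force': 59.4526, 'opening': 0.1261}
-0.19728143064854012 0.03722603489319967 0.2007628963543923 10.685788346858457
[[0.0039, 0.0006, 0.0171, 0, 0, 0, 0], [0.0094, 0.0014, 0.0337, 0, 0, 0, 0], [0.0162, 0.0025, 0.0498, 0, 0, 0, 0], [0.0243, 0.0037, 0.0652, 0, 0, 0, 0], [0.0338, 0.0051, 0.0799, 0, 0, 0, 0]]
[[0.0107, 0.0016, 0.0138, 0, 0, 0, 0], [0.0226, 0.0034, 0.0265, 0, 0, 0, 0], [0.0355, 0.0054, 0.0382, 0, 0, 0, 0], [0.0493, 0.0075, 0.0487, 0, 0, 0, 0], [0.064, 0.0097, 0.0579, 0, 0, 0, 0]]
[[0.0155, 0.0024, 0.0079, 0, 0, 0, 0], [0.0315, 0.0048, 0.0144, 0, 0, 0, 0], [0.0481, 0.0073, 0.0195, 0, 0, 0, 0], [0.065, 0.0099, 0.0231, 0, 0, 0, 0], [0.0822, 0.0125, 0.0251, 0, 0, 0, 0]]
[[0.0173, 0.0026, 0.0006, 0, 0, 0, 0], [0.0346, 0.0053, -0.0004, 0, 0, 0, 0], [0.0517, 0.0079, -0.0029, 0, 0, 0, 0], [0.0686, 0.0104, -0.0069, 0, 0, 0, 0], [0.085, 0.0129, -0.0124, 0, 0, 0, 0]]
```

Call:
carry_out(
  plan=[
    [[0.004,0.001,0.017,0,0,0,0],[0.009,0.001,0.034,0,0,0,0],[0.016,0.002,0.05,0,0,0,0],[0.024,0.004,0.065,0,0,0,0],[0.034,0.005,0.08,0,0,0,0]],
  ],
)

```text
time_s: 18.42
eef_pos: [0.4365, -0.3512, 0.1872]
eef_rot: [-0.0, 0.997, 0.075, -0.001]
wrist_force: [-0.0, 0.5, -7.3]
opening: 0.134
grasp_force: 59.5
```

Call:
carry_out(
  plan=[
    [[0.011,0.002,0.014,0,0,0,0],[0.023,0.003,0.026,0,0,0,0],[0.035,0.005,0.038,0,0,0,0],[0.049,0.007,0.049,0,0,0,0],[0.064,0.01,0.058,0,0,0,0]],
  ],
)

```text
time_s: 18.83
eef_pos: [0.5001, -0.3413, 0.2451]
eef_rot: [-0.001, 0.997, 0.075, -0.002]
wrist_force: [-5.1, -1.1, -3.9]
opening: 0.131
grasp_force: 61.8
```

```bash
python3 -c "
from h import *
st();c=look('side');save(c,'s5',(60,220,260,460),3.5)"
```

```text
{'time_s': 18.8333, 'q': [-0.7932, 0.2396, 1.5089, -0.0027, 1.3968, 0.6285], 'eef_pos': [0.5001, -0.3413, 0.2451], 'eef_rot': [-0.0006, 0.9972, 0.0747, -0.0022], 'wrist_force': [-5.0517, -1.0965, -3.8868], 'grasp_force': 61.773, 'opening': 0.1311}
```

View pics/s5.png

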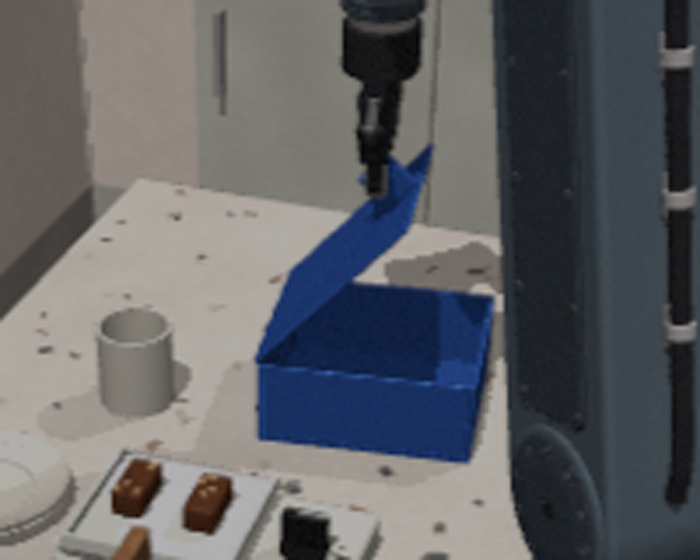

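The cover is about halfway up and the fin is held at (378,185). I'll continue the arc.

Call:
carry_out(
  plan=[
    [[0.016,0.002,0.008,0,0,0,0],[0.032,0.005,0.014,0,0,0,0],[0.048,0.007,0.019,0,0,0,0],[0.065,0.01,0.023,0,0,0,0],[0.082,0.012,0.025,0,0,0,0]],
  ],
)

```text
time_s: 19.3
eef_pos: [0.5824, -0.3287, 0.2706]
eef_rot: [-0.001, 0.997, 0.075, -0.002]
wrist_force: [-6.3, 6.9, 0.9]
opening: 0.127
grasp_force: 63.7
```

Call:
carry_out(
  plan=[
    [[0.017,0.003,0.001,0,0,0,0],[0.035,0.005,0,0,0,0,0],[0.052,0.008,-0.003,0,0,0,0],[0.069,0.01,-0.007,0,0,0,0],[0.085,0.013,-0.012,0,0,0,0]],
  ],
)

```text
time_s: 19.72
eef_pos: [0.6684, -0.3154, 0.2591]
eef_rot: [-0.001, 0.997, 0.075, -0.001]
wrist_force: [-6.2, 5.1, 1.5]
opening: 0.132
grasp_force: 66.1
```

Call:
carry_out(
  plan=[
    [[0,0,0,0,0,0,0.0],[0,0,0,0,0,0,0.3],[0,0,0,0,0,0,0.4],[0.005,0,0.005,0,0,0,0.4],[0.02,0.003,0.025,0,0,0,0.4]],
  ],
)

```text
time_s: 20.13
eef_pos: [0.6859, -0.3144, 0.2801]
eef_rot: [-0.002, 0.997, 0.074, -0.003]
wrist_force: [-0.3, -0.0, -1.7]
opening: 0.402
grasp_force: 0.0
```

Call:
carry_out(
  plan=[
    [[0,0,0.03,0,0,0,0.4],[0,0,0.065,0,0,0,0.4],[-0.005,0.035,0.09,0,0,0.1,0.4],[-0.01,0.07,0.1,0,0,0.2,0.4],[-0.02,0.105,0.1,0,0,0.3,0.4]],
  ],
)

```text
time_s: 20.55
eef_pos: [0.6695, -0.2092, 0.3887]
eef_rot: [0.003, 0.975, 0.224, 0.004]
wrist_force: [0.5, -0.1, 0.4]
opening: 0.395
grasp_force: 0.0
```

```bash
python3 -c "
from bars import *
run('side','s6',(60,260,180,430),3.2)
c=dict(np.load('side.npz'));W=pts(c);hsv=cv2.cvtColor(c['pixels'],cv2.COLOR_RGB2HSV)
B=(abs(hsv[...,0].astype(int)-115)<15)&(hsv[...,1]>130)&(W[...,2]>.12)
p=W[B];d=(p[:,:2]-[.5988,-.3265])@np.array([.9886,.1504]);print('lid',np.polyfit(p[:,2]-.09,d,1),p[:,2].max())
"
```

```text
{'time_s': 20.55, 'q': [-0.4718, 0.3915, 1.0356, 0.0004, 1.7057, 0.6466], 'eef_pos': [0.6695, -0.2092, 0.3887], 'eef_rot': [0.0027, 0.9745, 0.2243, 0.0035], 'wrist_force': [0.469, -0.0554, 0.404], 'grasp_force': 0.0, 'opening': 0.3949}
traybars 117 c [620.7 -14. ] size [59.5 32.4] long-axis deg -87.7 z 0.0876 zmax 0.0923
traybars 117 c [550.6 -15.6] size [54.6 30.1] long-axis deg -84.9 z 0.0875 zmax 0.0924
handle 112 c [579.  101.7] size [66.3 18.4] long-axis deg -86.8 z 0.0987 zmax 0.1038
lid [ 0.19897077 -0.00365459] 0.3121039386209188
```

View pics/s6.png

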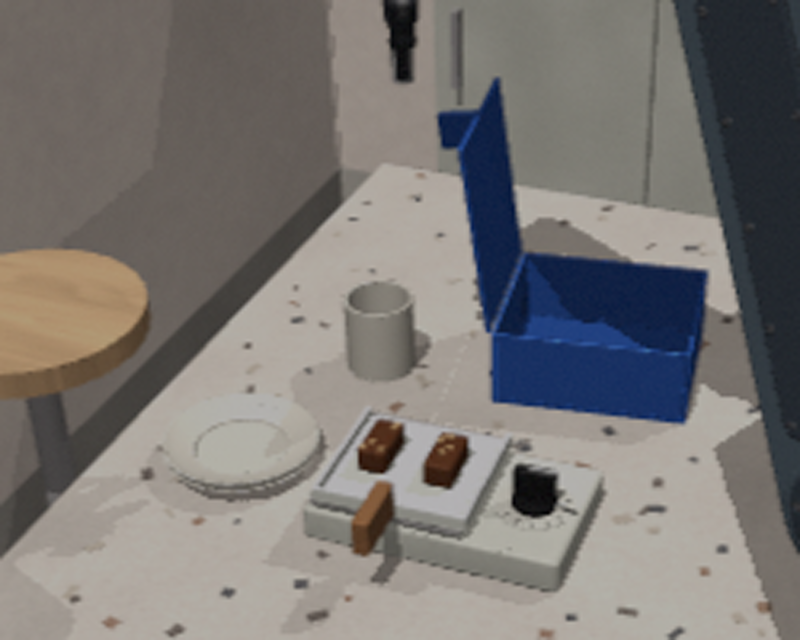

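The cover stands at about 101° (top edge at (497,80), hinge near (490,330)), and the bars are still on the tray at (381,445) and (446,460). Now the tray handle.

Call:
carry_out(
  plan=[
    [[-0.009,0.03,-0.02,0,0,0.117,0.45],[-0.018,0.06,-0.04,0,0,0.234,0.45],[-0.027,0.088,-0.06,0,0,0.351,0.45],[-0.036,0.117,-0.085,0,0,0.468,0.45],[-0.045,0.146,-0.11,0,0,0.584,0.45]],
  ],
)

```text
time_s: 21.02
eef_pos: [0.6233, -0.0621, 0.2735]
eef_rot: [0.001, 0.868, 0.496, 0.001]
wrist_force: [1.2, 1.2, 0.5]
opening: 0.453
grasp_force: 0.0
```

Call:
carry_out(
  plan=[
    [[-0.009,0.03,-0.02,0,0,0.117,0.45],[-0.018,0.06,-0.04,0,0,0.234,0.45],[-0.027,0.088,-0.06,0,0,0.351,0.45],[-0.036,0.117,-0.085,0,0,0.468,0.45],[-0.045,0.146,-0.11,0,0,0.584,0.45]],
  ],
)

```text
time_s: 21.43
eef_pos: [0.5788, 0.084, 0.1636]
eef_rot: [0.001, 0.689, 0.725, 0.001]
wrist_force: [1.8, -0.7, 0.8]
opening: 0.452
grasp_force: 0.0
```

Call:
carry_out(
  plan=[
    [[0,0,-0.015,0,0,0,0.45],[0,0,-0.03,0,0,0,0.45],[0,0,-0.04,0,0,0,0.45],[0,0,-0.045,0,0,0,0.45],[0,0,-0.045,0,0,0,0.45]],
  ],
)

```text
time_s: 21.85
eef_pos: [0.5782, 0.0828, 0.1176]
eef_rot: [-0.0, 0.691, 0.723, -0.0]
wrist_force: [-0.9, 0.3, 0.7]
opening: 0.448
grasp_force: 0.0
```

```bash
python3 -c "
from bars import *
run('side','s7',(160,290,220,380),4)
"
```

```text
{'time_s': 21.85, 'q': [-0.0608, 0.3262, 1.6743, -0.0001, 1.1423, -0.1065], 'eef_pos': [0.5782, 0.0828, 0.1176], 'eef_rot': [-0.0004, 0.6907, 0.7231, -0.0004], 'wrist_force': [-0.9483, 0.2909, 0.6697], 'grasp_force': 0.0, 'opening': 0.4479}
traybars 76 c [622.3  -9.7] size [63.5 25.7] long-axis deg -66.4 z 0.0875 zmax 0.0947
traybars 119 c [550.7 -16.7] size [62.4 32. ] long-axis deg -89.9 z 0.0880 zmax 0.0920
handle 122 c [578.2 101.3] size [67.7 19.7] long-axis deg -87.0 z 0.0977 zmax 0.1030
```

View pics/s7.png

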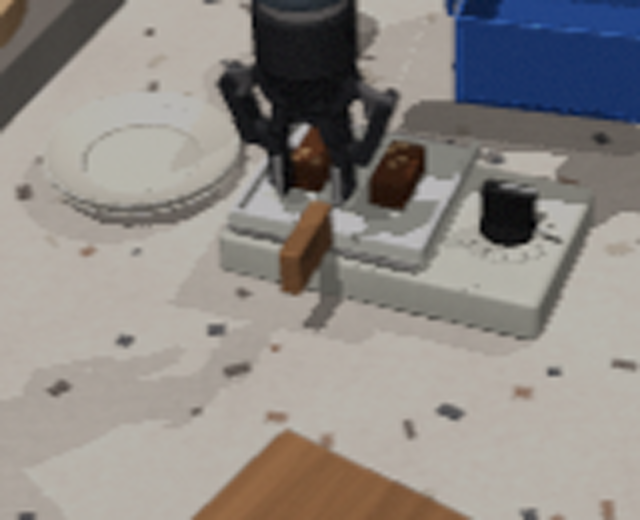

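The fingers straddle the handle (tips at (277,185) and (343,185), handle at (307,245)). I'll descend, grip, and lift a little to check.

Call:
carry_out(
  plan=[
    [[0,0.003,-0.02,0,0,0,0.45],[0,0.003,-0.035,0,0,0,0.45],[0,0.003,-0.046,0,0,0,0.45],[0,0.003,-0.052,0,0,0,0.45],[0,0.003,-0.054,0,0,0,0.45]],
  ],
)

```text
time_s: 22.32
eef_pos: [0.5783, 0.0861, 0.0638]
eef_rot: [-0.0, 0.691, 0.723, -0.0]
wrist_force: [-0.3, 0.6, 0.2]
opening: 0.45
grasp_force: 0.0
```

Call:
carry_out(
  plan=[
    [[0,0,0,0,0,0,0.3],[0,0,0,0,0,0,0.15],[0,0,0,0,0,0,0.0],[0,0,0,0,0,0,0.0],[0,0,0,0,0,0,0.0]],
  ],
)

```text
time_s: 22.73
eef_pos: [0.5791, 0.0864, 0.0651]
eef_rot: [0.001, 0.69, 0.724, 0.0]
wrist_force: [0.3, -0.5, 2.2]
opening: 0.201
grasp_force: 59.4
```

Call:
carry_out(
  plan=[
    [[0,0,0.003,0,0,0,0],[0,0,0.008,0,0,0,0],[0,0,0.015,0,0,0,0],[0,0,0.023,0,0,0,0],[0,0,0.03,0,0,0,0]],
  ],
)

```text
time_s: 23.15
eef_pos: [0.5785, 0.0865, 0.0952]
eef_rot: [0.0, 0.69, 0.724, 0.0]
wrist_force: [0.0, 0.4, -3.3]
opening: 0.199
grasp_force: 58.7
```

Call:
carry_out(
  plan=[
    [[0,0,0.01,0,0,0,0],[0,0,0.02,0,0,0,0],[0,0,0.03,0,0,0,0],[0,0,0.035,0,0,0,0],[0,0,0.04,0,0,0,0]],
  ],
)

```text
time_s: 23.57
eef_pos: [0.5789, 0.0864, 0.1355]
eef_rot: [0.001, 0.69, 0.724, 0.0]
wrist_force: [0.1, -0.4, -3.8]
opening: 0.205
grasp_force: 58.7
```

```bash
cat > tilt.py <<'E'
from h import *
st();z0=get_obs()["eef_pos"][2]
for n in("side","top"):
    c=look(n);W=pts(c);hsv=cv2.cvtColor(c["pixels"],cv2.COLOR_RGB2HSV);H,S,V=[hsv[...,i].astype(int) for i in range(3)]
    m=(abs(W[...,2]-(z0-.002))<.03)&(S<60)&(V>90)&(W[...,0]>.51)&(W[...,0]<.65)&(W[...,1]>-.1)&(W[...,1]<.05)
    p=W[m]
    A=np.c_[p[:,:2]-[.586,-.02],np.ones(len(p))]
    for _ in range(4):
        f=np.linalg.lstsq(A,p[:,2],rcond=None)[0];r=p[:,2]-A@f;k=abs(r)<.006;p,A=p[k],A[k]
    print(n,len(p),"slope deg x,y",np.degrees(f[:2]).round(2),"z at pan centre",f[2].round(4))
E
python3 tilt.py
```

```text
{'time_s': 23.5667, 'q': [-0.0545, 0.3036, 1.6626, 0.0, 1.1739, -0.1015], 'eef_pos': [0.5789, 0.0864, 0.1355], 'eef_rot': [0.0005, 0.6903, 0.7235, 0.0005], 'wrist_force': [0.1499, -0.3907, -3.8438], 'grasp_force': 58.7002, 'opening': 0.2046}
side 344 slope deg x,y [-0.17  0.58] z at pan centre 0.13
top 396 slope deg x,y [0.22 0.24] z at pan centre 0.1304
```

The tray hangs level with its floor at 0.130 m. I'll carry it gently, going in x first so it clears the cover.

Call:
carry_out(
  plan=[
    [[-0.005,0,0.004,0,0,0.01,0],[-0.015,0,0.01,0,0,0.02,0],[-0.03,0,0.018,0,0,0.03,0],[-0.05,0,0.025,0,0,0.04,0],[-0.07,0,0.03,0,0,0.05,0]],
  ],
)

```text
time_s: 24.08
eef_pos: [0.5072, 0.0864, 0.1642]
eef_rot: [-0.0, 0.672, 0.741, -0.0]
wrist_force: [-0.7, -0.5, -2.4]
opening: 0.198
grasp_force: 58.7
```

Call:
carry_out(
  plan=[
    [[-0.018,0,0,0,0,0.01,0],[-0.034,0,0,0,0,0.02,0],[-0.047,0,0,0,0,0.03,0],[-0.056,0,0,0,0,0.042,0],[-0.06,0,0,0,0,0.054,0]],
  ],
)

```text
time_s: 24.5
eef_pos: [0.4468, 0.0866, 0.1639]
eef_rot: [-0.001, 0.651, 0.759, -0.0]
wrist_force: [-1.0, -0.6, -4.2]
opening: 0.202
grasp_force: 58.8
```

Call:
carry_out(
  plan=[
    [[0,-0.005,0,0,0,0,0],[0,-0.015,0,0,0,0,0],[0,-0.03,0,0,0,0,0],[0,-0.048,0,0,0,0,0],[0,-0.066,0,0,0,0,0]],
  ],
)

```text
time_s: 24.92
eef_pos: [0.4491, 0.0189, 0.1644]
eef_rot: [0.0, 0.652, 0.759, -0.0]
wrist_force: [0.6, -0.1, -4.3]
opening: 0.205
grasp_force: 58.8
```

Call:
carry_out(
  plan=[
    [[0,-0.018,0,0,0,0,0],[0,-0.036,0,0,0,0,0],[0,-0.054,0,0,0,0,0],[0,-0.072,0,0,0,0,0],[0,-0.09,0,0,0,0,0]],
  ],
)

```text
time_s: 25.33
eef_pos: [0.4488, -0.0717, 0.1644]
eef_rot: [0.0, 0.652, 0.758, -0.0]
wrist_force: [0.5, -0.8, -3.5]
opening: 0.205
grasp_force: 58.8
```

Call:
carry_out(
  plan=[
    [[0,-0.017,-0.004,0,0,0,0],[0,-0.032,-0.012,0,0,0,0],[0,-0.044,-0.022,0,0,0,0],[0,-0.053,-0.032,0,0,0,0],[0,-0.057,-0.04,0,0,0,0]],
  ],
)

```text
time_s: 25.75
eef_pos: [0.4481, -0.128, 0.1229]
eef_rot: [-0.0, 0.652, 0.758, -0.0]
wrist_force: [-0.3, 0.6, -3.2]
opening: 0.202
grasp_force: 58.7
```

```bash
python3 -c "
from h import *
st();c=look('side');save(c,'s8',(60,260,240,480),3)
c=look('top');W=pts(c);hsv=cv2.cvtColor(c['pixels'],cv2.COLOR_RGB2HSV);H,S,V=[hsv[...,i].astype(int) for i in range(3)]
rect(W,((H<25)|(H>165))&(S>70)&(W[...,1]<0)&(W[...,2]>.13)&(W[...,2]<.17),'brown')
"
```

```text
{'time_s': 25.75, 'q': [-0.5336, 0.0705, 1.969, -0.0003, 1.1031, -0.683], 'eef_pos': [0.4481, -0.128, 0.1229], 'eef_rot': [-0.0005, 0.6523, 0.7579, -0.0002], 'wrist_force': [-0.3352, 0.5583, -3.1818], 'grasp_force': 58.7281, 'opening': 0.2015}
brown 110 c [ 499.3 -227. ] size [52.9 24.9] long-axis deg -82.8 z 0.1433 zmax 0.1472
```

View pics/s8.png

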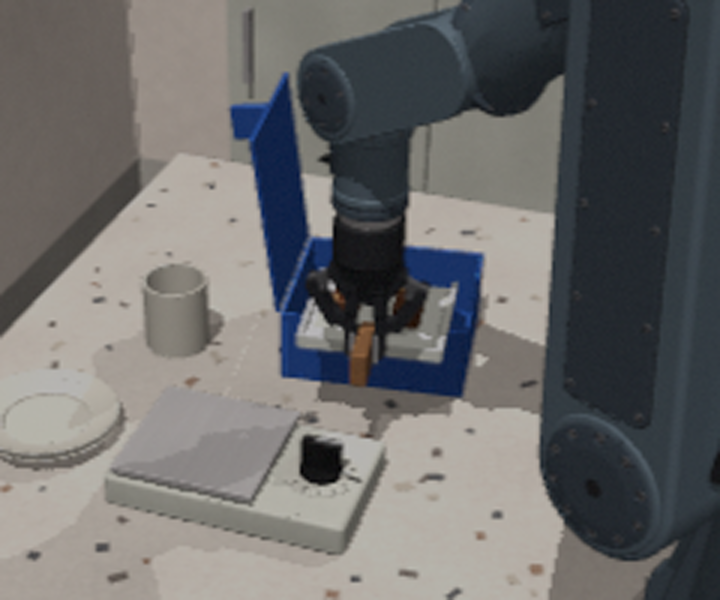

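The tray is over the open organiser (tray spans columns 298 to 450, box 285 to 480). I'll tip it about its lip.

Call:
carry_out(
  plan=[
    [[0,0,0.007,0.041,0.006,0,0],[0,-0.001,0.015,0.083,0.013,0,0],[0,-0.002,0.022,0.124,0.019,0,0],[0,-0.003,0.029,0.166,0.025,0,0],[0.001,-0.005,0.036,0.207,0.031,0,0]],
  ],
)

```text
time_s: 26.27
eef_pos: [0.4496, -0.1308, 0.1609]
eef_rot: [-0.08, 0.648, 0.755, 0.069]
wrist_force: [0.4, 0.3, -3.8]
opening: 0.202
grasp_force: 58.8
```

Call:
carry_out(
  plan=[
    [[0,-0.002,0.007,0.041,0.006,0,0],[0.001,-0.004,0.014,0.083,0.013,0,0],[0.001,-0.007,0.021,0.124,0.019,0,0],[0.001,-0.009,0.028,0.166,0.025,0,0],[0.002,-0.012,0.034,0.207,0.031,0,0]],
  ],
)

```text
time_s: 26.68
eef_pos: [0.4518, -0.1432, 0.195]
eef_rot: [-0.158, 0.637, 0.742, 0.136]
wrist_force: [-0.2, -0.3, -3.7]
opening: 0.202
grasp_force: 58.9
```

Call:
carry_out(
  plan=[
    [[0,-0.003,0.006,0.038,0.006,0,0],[0.001,-0.006,0.012,0.076,0.012,0,0],[0.001,-0.01,0.018,0.114,0.017,0,0],[0.002,-0.013,0.024,0.152,0.023,0,0],[0.003,-0.017,0.029,0.19,0.029,0,0]],
  ],
)

```text
time_s: 27.1
eef_pos: [0.4549, -0.1603, 0.2239]
eef_rot: [-0.228, 0.621, 0.724, 0.196]
wrist_force: [0.5, -0.3, -2.3]
opening: 0.198
grasp_force: 58.9
```

Call:
carry_out(
  plan=[
    [[0,0,0,0,0,0,0],[0,0,0,0,0,0,0],[0,0,0,0,0,0,0],[0,0,0,0,0,0,0],[0,0,0,0,0,0,0]],
  ],
)

```text
time_s: 27.52
eef_pos: [0.4544, -0.16, 0.2234]
eef_rot: [-0.228, 0.621, 0.724, 0.196]
wrist_force: [-0.6, -0.7, -2.7]
opening: 0.201
grasp_force: 59.0
```

```bash
python3 -c "
from h import *
st();c=look('side');save(c,'s9',(60,220,280,440),4)
W=pts(c)
# bare pan
S=cv2.cvtColor(c['pixels'],cv2.COLOR_RGB2HSV)[...,1];x,y,Z=W[...,0],W[...,1],W[...,2]
rect(W,(abs(Z-.055)<.005)&(x>.48)&(x<.7)&(y>-.13)&(y<.09),'pan side')
c=look('top');W=pts(c);x,y,Z=W[...,0],W[...,1],W[...,2]
rect(W,(abs(Z-.055)<.006)&(x>.48)&(x<.7)&(y>-.13)&(y<.09),'pan top')
hsv=cv2.cvtColor(c['pixels'],cv2.COLOR_RGB2HSV);H,S,V=[hsv[...,i].astype(int) for i in range(3)]
rect(W,((H<25)|(H>165))&(S>70)&(y<0)&(Z<.2)&(x>.35)&(x<.65),'brown')
"
```

```text
{'time_s': 27.5167, 'q': [-0.8164, 0.2783, 1.6276, 0.3369, 1.7474, -0.9961], 'eef_pos': [0.4544, -0.16, 0.2234], 'eef_rot': [-0.2275, 0.6214, 0.7237, 0.196], 'wrist_force': [-0.5649, -0.7338, -2.6802], 'grasp_force': 59.0111, 'opening': 0.2013}
pan side 1480 c [589.9 -18.3] size [166.8 162.3] long-axis deg -88.8 z 0.0552 zmax 0.0593
pan top 2469 c [586.5 -21.6] size [160.3 159.9] long-axis deg 1.7 z 0.0549 zmax 0.0600
brown 2534 c [  504.2 -1060.2] size [624.  299.4] long-axis deg 89.2 z -0.7493 zmax -0.7362
```

View pics/s9.png

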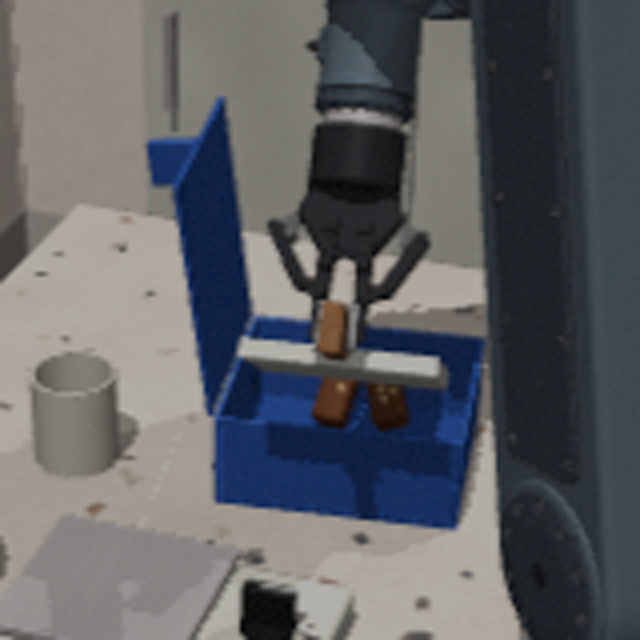

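Both bars lie in the box at (335,400) and (388,405). I'll lift away, level the tray and return.

Call:
carry_out(
  plan=[
    [[0,0,0.01,0,0,0,0],[0,0,0.03,0,0,0,0],[0,0,0.055,0,0,0,0],[0,0,0.08,0,0,0,0],[0,0,0.1,0,0,0,0]],
  ],
)

```text
time_s: 28.03
eef_pos: [0.4546, -0.1606, 0.3259]
eef_rot: [-0.227, 0.622, 0.724, 0.196]
wrist_force: [-0.0, -0.2, -2.8]
opening: 0.201
grasp_force: 59.0
```

Call:
carry_out(
  plan=[
    [[0,0.02,0,-0.06,-0.009,0,0],[0,0.045,0,-0.12,-0.018,0,0],[0,0.07,0,-0.18,-0.027,0,0],[0,0.095,0,-0.24,-0.036,0,0],[0,0.12,0,-0.302,-0.045,0,0]],
  ],
)

```text
time_s: 28.45
eef_pos: [0.4542, -0.0396, 0.3244]
eef_rot: [-0.114, 0.645, 0.749, 0.099]
wrist_force: [0.5, -0.3, -1.9]
opening: 0.202
grasp_force: 59.0
```

Call:
carry_out(
  plan=[
    [[0,0.025,-0.01,-0.06,-0.009,0,0],[0,0.05,-0.02,-0.12,-0.018,0,0],[0,0.075,-0.03,-0.18,-0.027,0,0],[0,0.1,-0.04,-0.24,-0.036,0,0],[0,0.121,-0.05,-0.302,-0.046,0,0]],
  ],
)

```text
time_s: 28.87
eef_pos: [0.4541, 0.0822, 0.2743]
eef_rot: [0.002, 0.652, 0.758, 0.0]
wrist_force: [0.2, -0.1, -2.7]
opening: 0.205
grasp_force: 59.0
```

Call:
carry_out(
  plan=[
    [[0.02,0,-0.02,0,0,-0.023,0],[0.045,0,-0.04,0,0,-0.046,0],[0.075,0,-0.07,0,0,-0.07,0],[0.1,0,-0.1,0,0,-0.093,0],[0.126,0,-0.13,0,0,-0.116,0]],
  ],
)

```text
time_s: 29.28
eef_pos: [0.5817, 0.0811, 0.143]
eef_rot: [0.0, 0.695, 0.719, 0.001]
wrist_force: [0.8, -0.5, -1.7]
opening: 0.199
grasp_force: 59.0
```

Call:
carry_out(
  plan=[
    [[0,0,-0.01,0,0,0,0],[0,0,-0.02,0,0,0,0],[0,0,-0.03,0,0,0,0],[0,0,-0.03,0,0,0,0],[0,0,-0.03,0,0,0,0]],
  ],
)

```text
time_s: 29.7
eef_pos: [0.5803, 0.0805, 0.1146]
eef_rot: [0.0, 0.695, 0.719, 0.0]
wrist_force: [-0.2, 0.2, -1.9]
opening: 0.203
grasp_force: 59.3
```

```bash
python3 tilt.py; python3 -c "
from h import *
c=dict(np.load('top.npz'));W=pts(c);x,y,Z=W[...,0],W[...,1],W[...,2]
hsv=cv2.cvtColor(c['pixels'],cv2.COLOR_RGB2HSV);H,S,V=[hsv[...,i].astype(int) for i in range(3)]
z0=get_obs()['eef_pos'][2]
m=(Z>z0-.016)&(Z<z0+.014)&(S<60)&(x>.48)&(x<.7)&(y<.1)&(y>-.13)
rect(W,m&(V>80),'tray');rect(W,((H<25)|(H>165))&(S>90)&(x>.5)&(y>.05)&(y<.2)&(Z>.1),'handle')
rect(W,((H<25)|(H>165))&(S>60)&(y<-.2)&(Z>0)&(Z<.12)&(x>.35)&(x<.62),'bars in box')
# lip and side edges from rows
p=W[m]
for a in np.arange(.52,.66,.02):
    q=p[(abs(p[:,0]-a)<.01)];print(round(a,3),len(q),q[:,1].min().round(4),q[:,1].max().round(4))
for a in np.arange(-.08,.05,.02):
    q=p[(abs(p[:,1]-a)<.01)];print('y',round(a,3),q[:,0].min().round(4),q[:,0].max().round(4))
save(c,'t10',(120,280,240,500),3)
"
```

```text
{'time_s': 29.7, 'q': [-0.0646, 0.332, 1.6735, 0.0002, 1.1348, -0.0996], 'eef_pos': [0.5803, 0.0805, 0.1146], 'eef_rot': [0.0004, 0.6947, 0.7193, 0.0005], 'wrist_force': [-0.1719, 0.2133, -1.8627], 'grasp_force': 59.3195, 'opening': 0.2025}
side 520 slope deg x,y [-0.16  0.3 ] z at pan centre 0.1095
top 615 slope deg x,y [ 0.13 -0.1 ] z at pan centre 0.1098
tray 2053 c [582.3 -31.2] size [160.6 128. ] long-axis deg 2.0 z 0.1099 zmax 0.1211
bars in box 145 c [ 518.9 -390.4] size [46.2 26.1] long-axis deg 85.1 z 0.0471 zmax 0.0632
bars in box 146 c [ 475.2 -399.3] size [53.3 25.7] long-axis deg -58.7 z 0.0496 zmax 0.0659
0.52 292 -0.0973 0.0298
0.54 269 -0.0971 0.0295
0.56 270 -0.0952 0.0261
0.58 258 -0.0955 0.0228
0.6 236 -0.0928 0.0195
0.62 250 -0.0932 0.0161
0.64 225 -0.0935 0.0158
0.66 169 -0.0909 0.0154
y -0.08 0.5037 0.6641
y -0.06 0.5034 0.6631
y -0.04 0.5024 0.6616
y -0.02 0.5015 0.6623
y 0.0 0.5012 0.6599
y 0.02 0.4997 0.6596Traceback (most recent call last):
  File "<string>", line 14, in <module>
    q=p[(abs(p[:,1]-a)<.01)];print('y',round(a,3),q[:,0].min().round(4),q[:,0].max().round(4))
                                                  ~~~~~~~~~~^^
    return umr_minimum(a, axis, None, out, keepdims, initial, where)
ValueError: zero-size array to reduction operation minimum which has no identity
```

The tray is level and about 5 mm short in x of the pan middle, so I'll correct that and set it down. In the box the bars' tops are at 0.066 m or lower, below the rim.

Call:
carry_out(
  plan=[
    [[0.004,-0.001,-0.01,0,0,0,0],[0.004,-0.001,-0.022,0,0,0,0],[0.004,-0.001,-0.034,0,0,0,0],[0.004,-0.001,-0.042,0,0,0,0],[0.004,-0.001,-0.046,0,0,0,0]],
  ],
)

```text
time_s: 30.22
eef_pos: [0.5827, 0.0796, 0.065]
eef_rot: [-0.002, 0.695, 0.719, -0.001]
wrist_force: [-15.1, 6.3, 32.8]
opening: 0.199
grasp_force: 64.6
```

Call:
carry_out(
  plan=[
    [[0,0,-0.001,0,0,0,0],[0,0,-0.002,0,0,0,0],[0,0,-0.003,0,0,0,0],[0,0,-0.004,0,0,0,0],[0,0,-0.004,0,0,0,0]],
  ],
)

```text
time_s: 30.63
eef_pos: [0.5845, 0.0795, 0.065]
eef_rot: [0.0, 0.695, 0.719, -0.0]
wrist_force: [-7.0, 0.0, 13.0]
opening: 0.199
grasp_force: 61.5
```

Call:
carry_out(
  plan=[
    [[0,0,0.002,0,0,0,0],[0,0,0.002,0,0,0,0.2],[0,0,0.002,0,0,0,0.45],[0,0,0.002,0,0,0,0.45],[0,0,0.002,0,0,0,0.45]],
  ],
)

```text
time_s: 31.05
eef_pos: [0.5846, 0.0793, 0.0652]
eef_rot: [0.0, 0.695, 0.719, 0.0]
wrist_force: [0.6, -0.9, 0.1]
opening: 0.451
grasp_force: 0.0
```

Call:
carry_out(
  plan=[
    [[0,0,0.01,0,0,0,0.45],[0,0,0.03,0,0,0,0.45],[0,0,0.06,0,0,0,0.45],[0,0,0.09,0,0,0,0.45],[0,0,0.12,0,0,0,0.45]],
  ],
)

```text
time_s: 31.47
eef_pos: [0.5843, 0.0794, 0.1871]
eef_rot: [0.0, 0.695, 0.719, 0.0]
wrist_force: [0.7, -0.4, -0.4]
opening: 0.447
grasp_force: 0.0
```

Call:
carry_out(
  plan=[
    [[0.006,-0.026,0.02,0,0,-0.097,0.4],[0.012,-0.052,0.04,0,0,-0.194,0.4],[0.018,-0.078,0.06,0,0,-0.291,0.4],[0.023,-0.104,0.08,0,0,-0.388,0.4],[0.028,-0.13,0.1,0,0,-0.485,0.4]],
  ],
)

```text
time_s: 31.88
eef_pos: [0.6125, -0.0517, 0.2873]
eef_rot: [0.0, 0.848, 0.53, 0.0]
wrist_force: [1.8, 0.1, -1.0]
opening: 0.398
grasp_force: 0.0
```

Call:
carry_out(
  plan=[
    [[0.006,-0.026,0.02,0,0,-0.097,0.4],[0.012,-0.052,0.04,0,0,-0.194,0.4],[0.018,-0.078,0.06,0,0,-0.291,0.4],[0.023,-0.104,0.08,0,0,-0.388,0.4],[0.028,-0.13,0.1,0,0,-0.485,0.4]],
  ],
)

```text
time_s: 32.3
eef_pos: [0.6403, -0.1818, 0.3872]
eef_rot: [0.0, 0.951, 0.31, 0.0]
wrist_force: [0.8, -1.2, 0.2]
opening: 0.402
grasp_force: 0.0
```

Call:
carry_out(
  plan=[
    [[0.006,-0.027,0,0,0,-0.097,0.4],[0.012,-0.054,0,0,0,-0.194,0.4],[0.018,-0.081,0,0,0,-0.291,0.4],[0.024,-0.108,0,0,0,-0.388,0.4],[0.03,-0.135,0,0,0,-0.485,0.4]],
  ],
)

```text
time_s: 32.72
eef_pos: [0.6704, -0.3168, 0.3861]
eef_rot: [0.0, 0.997, 0.073, 0.0]
wrist_force: [0.2, 0.1, 0.7]
opening: 0.402
grasp_force: 0.0
```

Call:
carry_out(
  plan=[
    [[0,0,-0.02,0,0,0,0.4],[0,0,-0.035,0,0,0,0.4],[0,0,-0.045,0,0,0,0.4],[0,0,-0.05,0,0,0,0.4],[0,0,-0.05,0,0,0,0.4]],
  ],
)

```text
time_s: 33.13
eef_pos: [0.67, -0.315, 0.3341]
eef_rot: [-0.001, 0.997, 0.075, -0.001]
wrist_force: [-0.7, 0.1, -0.3]
opening: 0.399
grasp_force: 0.0
```

```bash
python3 -c "
from h import *
st();c=look('side');save(c,'s11',(60,280,220,420),3)
c=look('top');save(c,'t11',(120,280,240,500),3)
W=pts(c);x,y,Z=W[...,0],W[...,1],W[...,2]
hsv=cv2.cvtColor(c['pixels'],cv2.COLOR_RGB2HSV);H,S,V=[hsv[...,i].astype(int) for i in range(3)]
m=(Z>.057)&(Z<.075)&(S<60)&(x>.49)&(x<.7)&(y<.09)&(y>-.13)
rect(W,m&(V>80),'tray');rect(W,(H<25)&(S>90)&(x>.5)&(y>.05)&(y<.2)&(Z>.08),'handle')
a=cv2.imread('pics/s11.png');b=cv2.imread('pics/t11.png');b=cv2.resize(b,(int(b.shape[1]*.42),int(b.shape[0]*.42)))
"
```

```text
{'time_s': 33.1333, 'q': [-0.5992, 0.5048, 0.9856, -0.0001, 1.6533, 0.8207], 'eef_pos': [0.67, -0.315, 0.3341], 'eef_rot': [-0.0007, 0.9972, 0.0754, -0.0009], 'wrist_force': [-0.7138, 0.1412, -0.2924], 'grasp_force': 0.0, 'opening': 0.3985}
tray 2112 c [586.  -21.5] size [161.2 156.6] long-axis deg 2.2 z 0.0606 zmax 0.0720
handle 106 c [581.2  88.5] size [64.8 15.5] long-axis deg -88.0 z 0.0984 zmax 0.1031
```

View pics/s11.png

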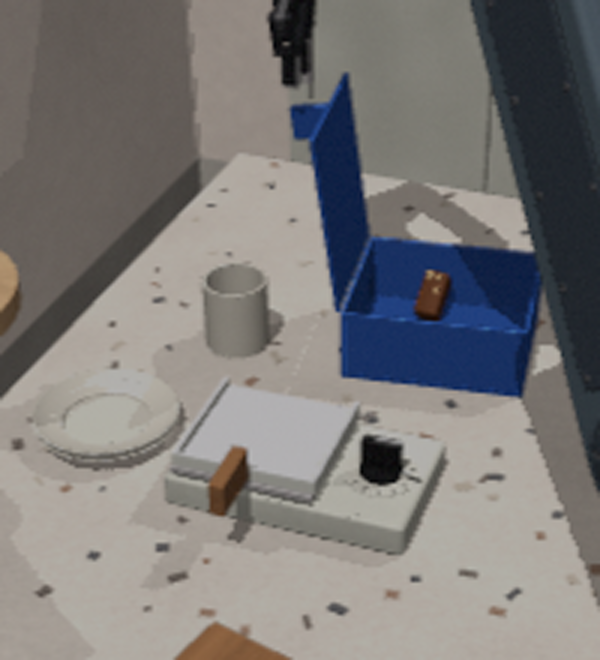

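The tray is centred on the pan (586 vs 586.5 mm), the knob is unmoved, and one bar shows in the box at (432,295). I'll count the bars in the top view, then grip the fin (308,110).

Call:
carry_out(
  plan=[
    [[0,0,-0.02,0,0,0,0.4],[-0.001,0,-0.04,0,0,0,0.4],[-0.001,0,-0.058,0,0,0,0.4],[-0.001,0,-0.07,0,0,0,0.4],[-0.001,0,-0.074,0,0,0,0.4]],
  ],
)

```text
time_s: 33.65
eef_pos: [0.669, -0.3149, 0.2597]
eef_rot: [-0.001, 0.997, 0.075, -0.001]
wrist_force: [0.3, 0.2, 0.7]
opening: 0.398
grasp_force: 0.0
```

Call:
carry_out(
  plan=[
    [[0,0,0,0,0,0,0.3],[0,0,0,0,0,0,0.1],[0,0,0,0,0,0,0.0],[0,0,0,0,0,0,0.0],[0,0,0,0,0,0,0.0]],
  ],
)

```text
time_s: 34.07
eef_pos: [0.67, -0.3152, 0.263]
eef_rot: [0.0, 0.997, 0.075, 0.001]
wrist_force: [-0.9, 3.1, 3.6]
opening: 0.13
grasp_force: 59.7
```

```bash
python3 - <<'E'
from h import *
st()
c=dict(np.load("top.npz"));W=pts(c);x,y,Z=W[...,0],W[...,1],W[...,2]
hsv=cv2.cvtColor(c['pixels'],cv2.COLOR_RGB2HSV);H,S,V=[hsv[...,i].astype(int) for i in range(3)]
rect(W,((H<25)|(H>165))&(S>60)&(y<-.2)&(Z>0)&(Z<.12)&(x>.35)&(x<.62),'bars in box')
rect(W,((H<25)|(H>165))&(S>60)&(y>.15)&(Z>.03)&(x>.25)&(x<.62),'left')
p=get_obs()["eef_pos"]
u=np.array([.9886,.1504]);Hh=np.array([.5988,-.3265])
s=(p[:2]-Hh)@u;z=p[2]+.019-.09;r=np.hypot(s,z);f=np.arctan2(z,-s);print("r",r,"phi",np.degrees(f))
P=lambda t:np.r_[u*(-r*np.cos(t)),r*np.sin(t)]
end=np.radians(10.69);n=25;t=f+(end-f)*np.arange(n+1)/n
for k in range(0,n,5):
    print([np.round(P(t[k+j])-P(t[k]),3).tolist() for j in range(1,6)])
E
```

```text
{'time_s': 34.0667, 'q': [-0.5997, 0.5276, 1.0912, 0.0005, 1.521, 0.8199], 'eef_pos': [0.67, -0.3152, 0.263], 'eef_rot': [0.0004, 0.9971, 0.0755, 0.0009], 'wrist_force': [-0.9409, 3.1054, 3.6167], 'grasp_force': 59.667, 'opening': 0.13}
r 0.20511371550239024 phi 110.57651895034536
[[-0.013, -0.002, 0.005], [-0.027, -0.004, 0.008], [-0.041, -0.006, 0.011], [-0.055, -0.008, 0.012], [-0.069, -0.011, 0.013]]
[[-0.014, -0.002, -0.0], [-0.028, -0.004, -0.002], [-0.042, -0.006, -0.004], [-0.056, -0.009, -0.007], [-0.069, -0.011, -0.012]]
[[-0.013, -0.002, -0.005], [-0.026, -0.004, -0.011], [-0.038, -0.006, -0.018], [-0.05, -0.008, -0.026], [-0.061, -0.009, -0.035]]
[[-0.011, -0.002, -0.009], [-0.021, -0.003, -0.02], [-0.03, -0.005, -0.03], [-0.038, -0.006, -0.042], [-0.046, -0.007, -0.054]]
[[-0.007, -0.001, -0.013], [-0.013, -0.002, -0.026], [-0.018, -0.003, -0.039], [-0.022, -0.003, -0.053], [-0.025, -0.004, -0.067]]
```

The earlier top view, with the arm clear, counted two bars in the box. I'll close the cover along the reverse arc.

Call:
carry_out(
  plan=[
    [[-0.013,-0.002,0.005,0,0,0,0],[-0.027,-0.004,0.008,0,0,0,0],[-0.041,-0.006,0.011,0,0,0,0],[-0.055,-0.008,0.012,0,0,0,0],[-0.069,-0.011,0.013,0,0,0,0]],
  ],
)

```text
time_s: 34.48
eef_pos: [0.6016, -0.3258, 0.2754]
eef_rot: [-0.0, 0.997, 0.076, 0.002]
wrist_force: [3.6, 5.5, -3.4]
opening: 0.134
grasp_force: 58.7
```

Call:
carry_out(
  plan=[
    [[-0.014,-0.002,0,0,0,0,0],[-0.028,-0.004,-0.002,0,0,0,0],[-0.042,-0.006,-0.004,0,0,0,0],[-0.056,-0.009,-0.007,0,0,0,0],[-0.069,-0.011,-0.012,0,0,0,0]],
  ],
)

```text
time_s: 34.9
eef_pos: [0.5324, -0.3365, 0.2638]
eef_rot: [-0.0, 0.997, 0.076, 0.002]
wrist_force: [2.0, 6.8, 4.9]
opening: 0.133
grasp_force: 59.3
```

Call:
carry_out(
  plan=[
    [[-0.013,-0.002,-0.005,0,0,0,0],[-0.026,-0.004,-0.011,0,0,0,0],[-0.038,-0.006,-0.018,0,0,0,0],[-0.05,-0.008,-0.026,0,0,0,0],[-0.061,-0.009,-0.035,0,0,0,0]],
  ],
)

```text
time_s: 35.32
eef_pos: [0.471, -0.346, 0.2289]
eef_rot: [0.0, 0.997, 0.075, 0.002]
wrist_force: [0.6, 4.7, 5.5]
opening: 0.13
grasp_force: 58.5
```

Call:
carry_out(
  plan=[
    [[-0.011,-0.002,-0.009,0,0,0,0],[-0.021,-0.003,-0.02,0,0,0,0],[-0.03,-0.005,-0.03,0,0,0,0],[-0.038,-0.006,-0.042,0,0,0,0],[-0.046,-0.007,-0.054,0,0,0,0]],
  ],
)

```text
time_s: 35.73
eef_pos: [0.4247, -0.3531, 0.1742]
eef_rot: [0.0, 0.997, 0.075, 0.001]
wrist_force: [3.2, 5.8, 2.1]
opening: 0.131
grasp_force: 58.4
```

Call:
carry_out(
  plan=[
    [[-0.007,-0.001,-0.013,0,0,0,0],[-0.013,-0.002,-0.026,0,0,0,0],[-0.018,-0.003,-0.039,0,0,0,0],[-0.022,-0.003,-0.053,0,0,0,0],[-0.025,-0.004,-0.065,0,0,0,0]],
  ],
)

```text
time_s: 36.15
eef_pos: [0.3999, -0.357, 0.1085]
eef_rot: [-0.0, 0.997, 0.075, 0.001]
wrist_force: [6.3, 13.2, 54.5]
opening: 0.127
grasp_force: 68.2
```

```bash
cat > lid.py <<'E'
from h import *
st();c=look('side');W=pts(c);hsv=cv2.cvtColor(c['pixels'],cv2.COLOR_RGB2HSV)
B=(abs(hsv[...,0].astype(int)-115)<15)&(hsv[...,1]>130)&(W[...,2]>.085)
p=W[B];d=(p[:,:2]-[.5988,-.3265])@np.array([.9886,.1504]);k=(d>-.2)&(d<-.01)&(p[:,2]<.16);
A=np.c_[d[k],np.ones(k.sum())];z=p[k,2]
for _ in range(4):
    f=np.linalg.lstsq(A,z,rcond=None)[0];g=abs(z-A@f)<.006;A,z=A[g],z[g]
print('lid slope deg',-np.degrees(f[0]),'z at hinge',f[1],len(z))
E
python3 lid.py
```

```text
{'time_s': 36.15, 'q': [-0.9515, 0.2406, 1.8058, 0.0021, 1.0947, 0.4681], 'eef_pos': [0.3999, -0.357, 0.1085], 'eef_rot': [-0.0003, 0.9972, 0.075, 0.0009], 'wrist_force': [6.3109, 13.2286, 54.5465], 'grasp_force': 68.2373, 'opening': 0.1271}
lid slope deg -0.04088831508736153 z at hinge 0.09649634238137172 1347
```

The cover is shut (0.0°). I'll release, withdraw and make a final check.

Call:
carry_out(
  plan=[
    [[0,0,0,0,0,0,0.2],[0,0,0,0,0,0,0.4],[0,0,0,0,0,0,0.4],[0,0,0.005,0,0,0,0.4],[0,0,0.02,0,0,0,0.4]],
  ],
)

```text
time_s: 36.62
eef_pos: [0.3984, -0.3566, 0.1269]
eef_rot: [-0.002, 0.997, 0.075, -0.001]
wrist_force: [-0.4, -0.1, -0.2]
opening: 0.4
grasp_force: 0.0
```

Call:
carry_out(
  plan=[
    [[0,0,0.03,0,0,0,0.4],[0,0,0.06,0,0,0,0.4],[0,0,0.09,0,0,0,0.4],[-0.01,-0.01,0.11,0,0,0,0.4],[-0.03,-0.03,0.12,0,0,0,0.4]],
  ],
)

```text
time_s: 37.03
eef_pos: [0.3715, -0.3879, 0.2528]
eef_rot: [0.003, 0.997, 0.077, 0.002]
wrist_force: [-0.1, 0.0, 0.0]
opening: 0.398
grasp_force: 0.0
```

Call:
carry_out(
  plan=[
    [[-0.03,-0.02,0,0,0,0,0.4],[-0.06,-0.045,0,0,0,0,0.4],[-0.09,-0.07,0,0,0,0,0.4],[-0.12,-0.095,0,0,0,0,0.4],[-0.15,-0.12,0,0,0,0,0.4]],
  ],
)

```text
time_s: 37.45
eef_pos: [0.2178, -0.5087, 0.2491]
eef_rot: [0.001, 0.997, 0.075, 0.0]
wrist_force: [0.2, -0.7, 0.9]
opening: 0.399
grasp_force: 0.0
```

```bash
python3 lid.py; python3 - <<'E'
from h import *
c=look('top');save(c,'t12',(100,270,160,500),2.3)
W=pts(c);x,y,Z=W[...,0],W[...,1],W[...,2]
hsv=cv2.cvtColor(c['pixels'],cv2.COLOR_RGB2HSV);H,S,V=[hsv[...,i].astype(int) for i in range(3)]
rect(W,(H>100)&(H<130)&(S>150)&(abs(Z-.096)<.01),"cover")
rect(W,(Z>.057)&(Z<.075)&(S<60)&(x>.49)&(x<.7)&(y<.09)&(y>-.13)&(V>80),'tray')
m=(x>.41)&(x<.5)&(y>-.08)&(y<.03)
rect(W,m&(V<70)&(S<90)&(Z>.07)&(Z<.1),"knob")
im=c["pixels"][:,:,::-1];v,u=np.argwhere(m&(V<70)&(Z>.07)&(Z<.1)).mean(0).astype(int);print(u,v)
k=cv2.resize(im[v-15:v+22,u-20:u+20],None,fx=8,fy=8,interpolation=cv2.INTER_CUBIC)
k=np.clip(k.astype(float)*1.8,0,255).astype(np.uint8)
b=cv2.imread('pics/t12.png');b=cv2.resize(b,(480,int(b.shape[0]*480/b.shape[1])))
h=max(k.shape[0],b.shape[0]);f=np.zeros((h,800,3),np.uint8);f[:b.shape[0],:480]=b;f[:k.shape[0],480:]=k[:,:320];cv2.imwrite('pics/fin.png',f)
E
```

```text
{'time_s': 37.45, 'q': [-1.3808, 0.1166, 1.6431, -0.0001, 1.3805, 0.0395], 'eef_pos': [0.2178, -0.5087, 0.2491], 'eef_rot': [0.0007, 0.9972, 0.0752, 0.0], 'wrist_force': [0.2222, -0.6822, 0.9137], 'grasp_force': 0.0, 'opening': 0.3989}
lid slope deg 0.349619412816055 z at hinge 0.09636478401464407 1300
cover 3936 c [ 489.1 -342.2] size [213.5 186.5] long-axis deg 8.8 z 0.0966 zmax 0.1020
tray 2125 c [585.7 -22. ] size [161.1 157. ] long-axis deg 2.1 z 0.0608 zmax 0.0720
knob 60 c [456.1 -24.1] size [39.9 12.4] long-axis deg -0.8 z 0.0836 zmax 0.0884
340 218
```

View pics/fin.png

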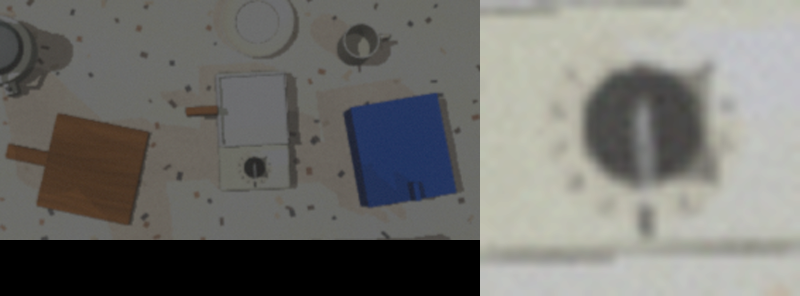

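The final picture shows the paddle empty, the tray centred, the cover shut and the pointer (648,180) lined up with the zero mark (646,222). One more check of the lid angle, because the readings differed by 0.4°.

```bash
python3 lid.py|tail -1; python3 lid.py|tail -1;python3 - <<'E'
from h import *
for i in range(2):
    c=look('top');W=pts(c);hsv=cv2.cvtColor(c['pixels'],cv2.COLOR_RGB2HSV)
    p=W[(abs(hsv[...,0].astype(int)-115)<15)&(hsv[...,1]>130)&(abs(W[...,2]-.096)<.01)]
    d=(p[:,:2]-[.5988,-.3265])@np.array([.9886,.1504]);k=(d<-.01)&(d>-.17);print(-np.degrees(np.polyfit(d[k],p[k,2],1)))
E
```

```text
lid slope deg 0.3549589857727012 z at hinge 0.0962237469780444 1291
lid slope deg 0.3449287150937209 z at hinge 0.09625272335102411 1286
[ 0.18285238 -5.51899086]
[ 0.02942738 -5.53150672]
```

```bash
python3 -c "
from bench import hand_in
print(hand_in())"
```

```text
the job is handed in; nothing more can be done
None
```

I handed the job in with every step done. I zeroed the knob, laid both bars found on the paddle on the tray and tipped them into the organiser. The cover is shut to within about 0.4°, the empty tray is back centred on the pan, and the pointer was about 2° off zero; the one top view clear of the arm showed both bars in the box, before I shut the cover.

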